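# Lift a crispbread off the baking sheet with a turner and lay it on the stack

## Task

Pick up the turner, slide its blade under the crispbread that lies on the baking sheet, lift it off and lay it squarely on top of the two crispbreads stacked on the wooden board, keeping the stack neat. Never touch a crispbread with the gripper itself, and leave the mug and the jars where they are. Finally lay the turner down with its blade flat on the hob or the worktop, touching no crispbread.

Things in the scene. Friction and masses are not known exactly. Their poses are not given: they have to be found in the camera images.
- turner: cranked kitchen turner, loose, 160 g; starts blade flat on the black hob (5 mm above the worktop). Origin: under the grip, on the plane of the blade's underside; x from handle to blade, z up. Slippery steel blade: x 75 to 155 mm, 76 wide, 2 thick, underside at z = 0. Neck 22 wide slopes from its rear edge up to the black handle: flat-sided, 22 wide (y), z 44 to 72 mm, x -75 to 40 mm, level
- turner_grip (a point): centre of the turner's handle at the place to grip it, 58 mm above the plane of the blade's underside; axes as the turner
- turner_edge (a point): middle of the blade's front edge, on its underside, 155 mm ahead of the turner's origin; axes as the turner
- sheet: dark steel baking sheet, fixed, 200 (x) by 190 (y), floor 4 thick; open at the front (-x) and the sides, with an upturned lip at the back (+x) that rises to 20 mm. Origin: underside centre, z up
- sheet_lip (a point): foot of the lip's inner face, middle of its width, on the sheet's floor (95 mm in x and 4 mm in z from the sheet's origin); axes as the sheet
- crispbread: the crispbread to move: brown rigid square slab, loose, 100 x 100 x 12, about 90 g, its underside bevelled all round (7 mm in, 5 mm high), so that the blade can get under it once the lip keeps it from sliding away. Starts on the baking sheet. Origin: underside centre, z up
- board: square wooden board 150 x 150 x 15, fixed; origin at underside centre
- stack_lower: lower crispbread of the stack, same size as the other, loose on the board; origin at underside centre
- stack_upper: upper crispbread of the stack, same size, loose on the lower one; its top is 39 mm above the worktop. Origin at underside centre
- mug: white mug, 92 x 127 x 95, loose bystander; origin at underside centre
- jar: glass jar with a red lid, 58 x 62 x 86, loose bystander; origin at underside centre
- spice_jar: spice jar with a black cap, 41 diameter, 105 tall, loose bystander; origin at underside centre

How it is judged:
By the outcome, as a careful person would: the job done as asked, in the order asked, and still so for the second after the job is handed in, with the robot touching nothing.
It also fails if it takes over 70 s, if anything falls off the work surface, if the arm or the gripper's body presses on something with over 40 N, if the wrist force passes 120 N, or if a joint passes its speed limit or range.

## Robot

A 6-joint arm with a two-finger parallel gripper is mounted at the origin on a cart in front of the work surface, level with it; the furniture and walls round the work are solid. World frame = base frame: x ahead of the robot, y to its left, z up, the work surface at z = 0. Lengths are in m, angles in rad, forces in N, time in s.
With the tool pointing down it reaches from about 0.3 to 0.75 m from the base axis. Payload 8.5 kg.
Tool frame: the origin (TCP) lies at the very end of the fingers, on their centre line; the grasp point (between the pads) lies bot.pinch_z behind it (bot.pinch_z is the distance from the TCP to the grasp point, in m); x points along the fingers, y is the direction in which the jaws open and shut, and the axes are right-handed (so a half turn about x gives the same grasp; the last joint's range is limited). The gripper opens to 85 mm and grips with 20 to 120 N. Pads are 22 mm wide; open, the fingers measure 114 mm over their backs; the gripper's body (76 mm by 85 mm) begins 54 mm behind the grasp point. The pads swing forward as they close: fully open they stand 13 mm farther back than shut.
Start: joints at [-1.356, 0.381, 1.297, -0, 1.464, -0.215], TCP at [0.229, -0.5, 0.206] pointing down, gripper open.
Joint ranges: [-3.11, 3.11], [-0.89, 2.33], [0.22, 2.48], [-1.42, 4.56], [0.17, 2.85], [-2.88, 2.88]. Speed limits (rad/s): [2.39, 2.39, 3.14, 3.14, 3.14, 3.14].

## Interface

Orientations are given as a unit quaternion [x, y, z, w].
In Python, from station import bot gives the robot as it stands.
- The arm moves only by the tool move_arm, never from a script. Its argument "commands" is a list of rows, each a list of 3 entries, a list of its own where there are three numbers: the closure, from -1 (fully open) to 1 (shut), then the shift along the tool's x, y, z each as a share of 0.12 m, from -1 to 1, then the turn about the tool's x as a share of 180 degrees, from -1 to 1. A call has 1 to 8 rows; each row shifts and turns the commanded pose from where the row before left it, along the tool's axes as they then stand; what a row does not reach is not made up. A row lasts 1/12 s, in which the tool goes at most 41.7 mm and 7.16 degrees, less where a joint would pass 70% of its speed; a pose out of reach is approached as far as the arm can. A call with a number of a shift or a turn outside -1 to 1 is refused whole. A call with a gripper value outside its range is refused whole. The fingers move at their own pace and stop on an object; "newtons" is the grip in N (left out, the last holds). Time passes only in rows, so rows that do not move let the fingers close. It gives the time, the measured TCP pose, the force and the opening at its end, in the units of the state.
- bot.read_state(): the state, without advancing time (a new reading comes with each control period).
- bot.read_camera(name): name is "scene" or "top"; returns a dict with "frame" (400x640x3 uint8, blue, green, red), "fx", "fy", "cx", "cy" (pixels), "k1" (the pictures are not rectified: a ray, as slopes to the right and down, at radius r is drawn at 1 + k1 r^2 times it, then the intrinsics apply), "position" and "rotation" of the camera in the world. Camera axes: x right, y down, z forward; pixel columns grow to the right and rows downward; lengths in m; the calibration is good to about 2 mm. A picture is of the moment at which its call begins. There is no depth.
- bot.finish_job(): hands the job in, once; it reports no verdict.
The state is a dict: "time_s": time; "joint_positions": joint angles; "joint_vel": joint speeds; "joint_efforts": joint torques, N m; "eef_pos": TCP position; "ee_rot": TCP orientation; "ft_force": force on the tool from outside, world axes, zero at the start; "wrist_torque": the same for the moment, N m; "width": opening from 0.0 (shut) to 1.0 (fully open).
Only numpy, scipy, OpenCV 4.12 (cv2) and the standard library are available. Lean on these libraries where they do the work, as an engineer would, in place of code of your own. Each camera call takes 0.05 s, during which the arm holds its last target.

## Working session

There is one attempt and no reset: what is moved stays moved. The work goes in short steps, Python scripts to look and compute and a tool call to move; the robot and the scene stay as the last step left them, time stands still between calls to the robot, and variables do not carry over. Pictures are saved under pics/ and viewed, and the job is handed in when it is done.

Besides the shell and the picture viewer there is one more tool, called after "Emit:" as name(argument=value, ...) on one line, values as JSON. move_arm: Moves the arm, as the interface text tells. Shift numbers are shares of 0.12 m and turn numbers shares of 180 degrees, none past 1 either way. Its arguments: {"type":"object","properties":{"commands":{"type":"array"},"newtons":{"type":"number"}},"required":["commands"]}

```bash
ls; mkdir -p pics
python3 - <<'E'
from station import bot
import cv2
s=bot.read_state(); print(s); print(bot.pinch_z)
for n in("scene","top"):
    c=bot.read_camera(n); cv2.imwrite(f"pics/{n}0.png",c["frame"]); print(n,{k:v for k,v in c.items() if k!="frame"})
E
```

```text
pics
{'time_s': 0.0, 'joint_positions': array([-1.35629994e+00,  3.81230635e-01,  1.29827656e+00,  1.72993931e-05,
        1.46361801e+00, -2.15334562e-01]), 'joint_vel': array([ 7.49007153e-04, -3.57787445e-04,  2.81070486e-04, -1.02088297e-03,
        3.64350697e-05,  1.00382811e-03]), 'joint_efforts': array([ 1.44205274e-03, -4.48461127e+01, -2.31281215e+01, -1.43875764e-04,
        4.73512613e-03,  6.85995175e-06]), 'eef_pos': array([ 0.22910589, -0.49963861,  0.20508789]), 'ee_rot': array([ 0.69084563,  0.15134217, -0.69083301,  0.15025849]), 'ft_force': array([-0.20165004,  0.44624613,  0.7863428 ]), 'wrist_torque': array([-0.01299132,  0.02089997, -0.02115757]), 'width': 0.9953039394336342}
0.0187
scene {'fx': 413.51517670844623, 'fy': 413.51517670844623, 'cx': 322.77125058564116, 'cy': 190.66627465665695, 'k1': 0.02657836339006661, 'position': array([0.09777926, 0.73095405, 0.73392958]), 'rotation': array([-0.24269405,  0.83915625, -0.46728011,  0.13625592])}
top {'fx': 399.77746999664436, 'fy': 399.77746999664436, 'cx': 324.74348908867796, 'cy': 201.93961960209333, 'k1': -0.10262518237440278, 'position': array([ 0.46143272, -0.21089266,  1.17643263]), 'rotation': array([-0.7021992 ,  0.70599006, -0.03535493,  0.08511377])}
```

View pics/scene0.png

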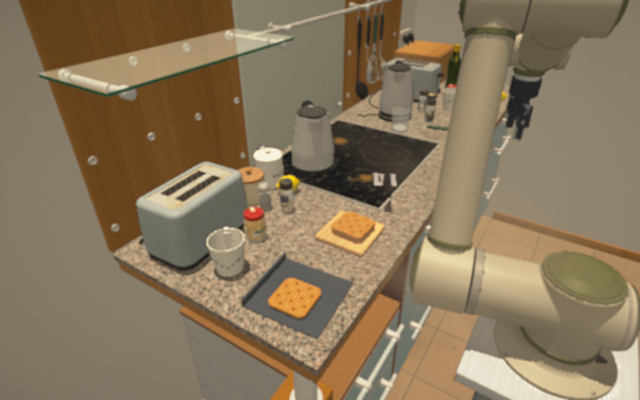

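View pics/top0.png

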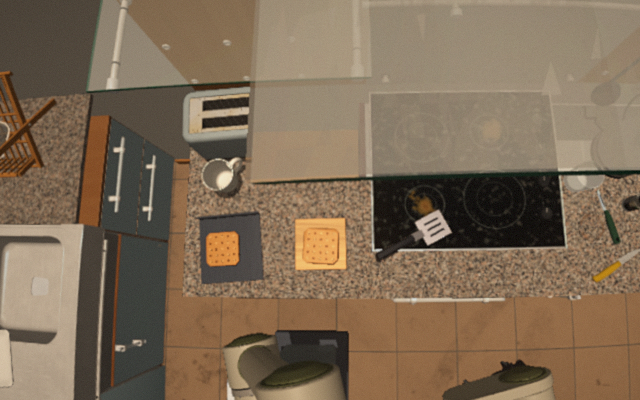

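```bash
cat > h.py <<'E'
import numpy as np, cv2
from station import bot
from scipy.spatial.transform import Rotation as R
def cam(n): return bot.read_camera(n)
def K(c): return np.array([[c["fx"],0,c["cx"]],[0,c["fy"],c["cy"]],[0,0,1]])
def D(c): return np.array([c["k1"],0,0,0,0.])
def ray(c,uv):
    p=cv2.undistortPointsIter(np.array([[uv]],float),K(c),D(c),None,None,(3,100,1e-12))[0,0]
    return R.from_quat(c["rotation"]).apply([p[0],p[1],1])
def hit(c,uv,z):
    d=ray(c,uv); o=c["position"]; return (o+d*(z-o[2])/d[2])[:2]
def proj(c,P):
    P=np.atleast_2d(P); Q=R.from_quat(c["rotation"]).inv().apply(P-c["position"])
    return cv2.projectPoints(Q,np.zeros(3),np.zeros(3),K(c),D(c))[0][:,0]
def crop(c,u0,v0,w,h,s,fn):
    f=cv2.resize(c["frame"][v0:v0+h,u0:u0+w],None,fx=s,fy=s,interpolation=cv2.INTER_CUBIC)
    for u in range((u0+9)//10*10,u0+w,10):
        x=(u-u0)*s; cv2.line(f,(x,0),(x,6 if u%50 else 14),(0,255,0),1)
        if u%20==0: cv2.putText(f,str(u),(x+1,24),0,.35,(0,255,0),1)
    for v in range((v0+9)//10*10,v0+h,10):
        y=(v-v0)*s; cv2.line(f,(0,y),(6,y),(0,255,0),1)
        if v%20==0: cv2.putText(f,str(v),(8,y+4),0,.35,(0,255,0),1)
    cv2.imwrite("pics/"+fn,f)
E
python3 - <<'E'
from h import *
c=cam("top"); crop(c,190,150,160,140,5,"t1.png"); crop(c,360,190,100,80,8,"t2.png")
c=cam("scene"); crop(c,195,180,200,150,4,"s1.png")
crop(c,340,150,100,70,8,"s2.png")
E
```

```text
(no output)
```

View pics/t1.png

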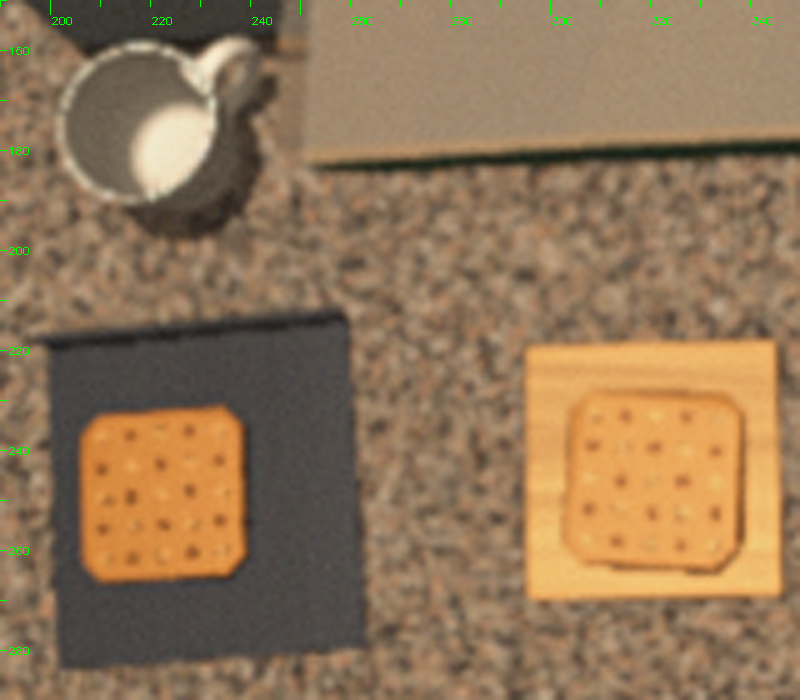

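View pics/t2.png

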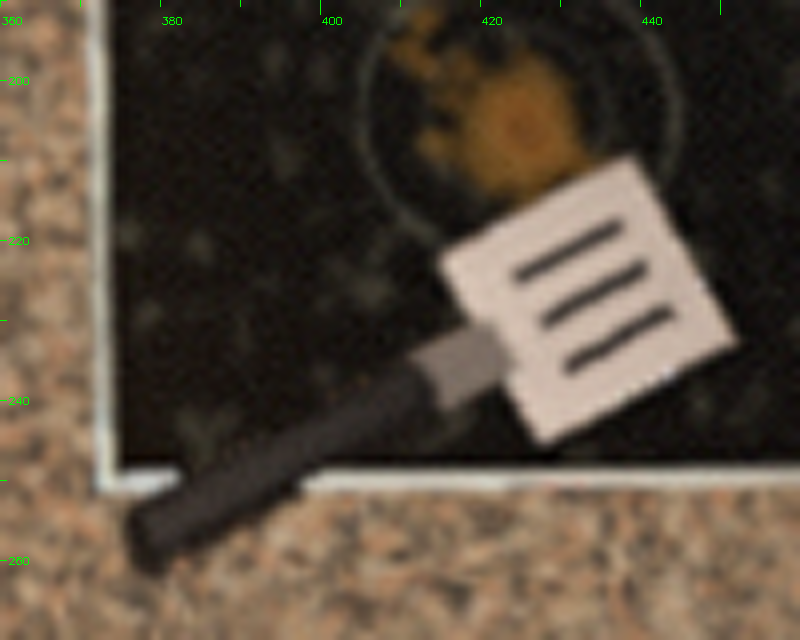

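View pics/s1.png

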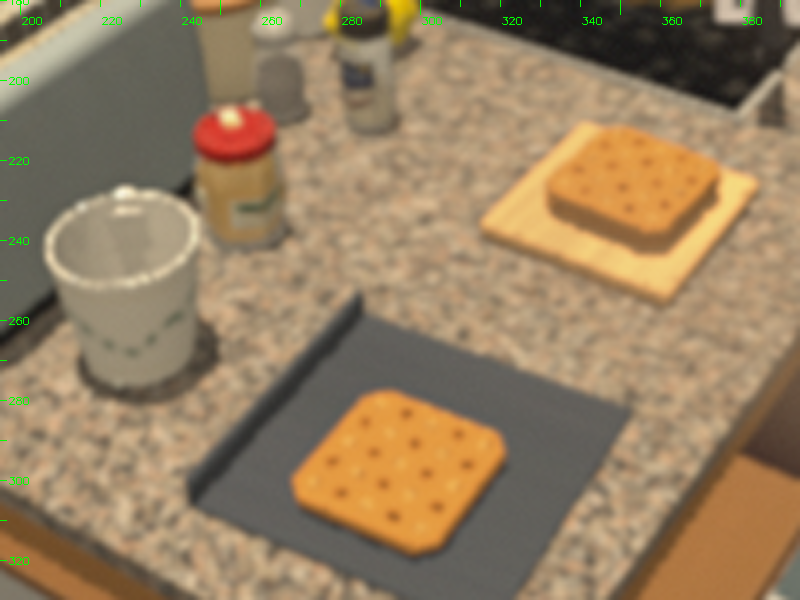

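View pics/s2.png

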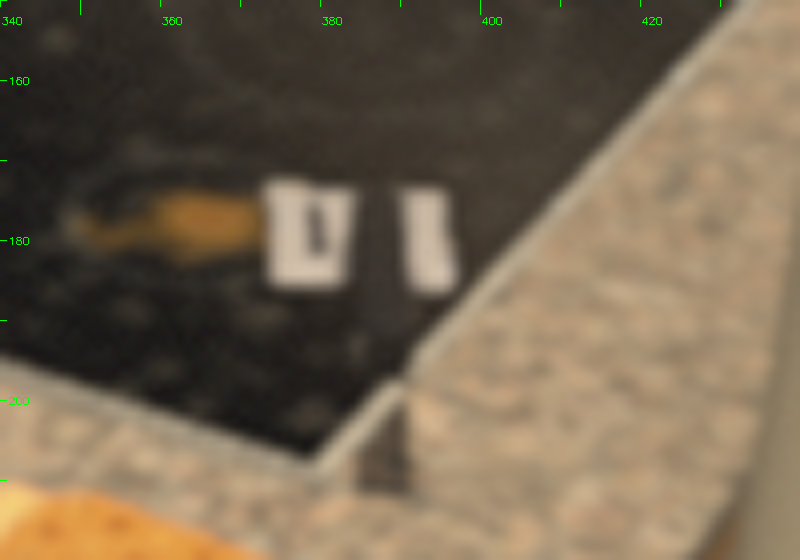

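Run:
```python
from h import *
c=cam("top"); s=cam("scene")
def H(c,pts,o,k,z): return np.array([hit(c,(o[0]+x/k,o[1]+y/k),z) for x,y in pts])
np.set_printoptions(precision=4,suppress=True)
b=H(c,[(440,255),(632,155),(738,342),(543,445)],(360,190),8,.007); print("blade",b,"c",b.mean(0))
print([np.linalg.norm(b[i]-b[i-1]) for i in range(4)])
d1=b[1]-b[0]; d2=b[2]-b[3]; d3=b[0]-b[3]; d4=b[1]-b[2]
print("yaw",[np.degrees(np.arctan2(d[1],d[0])) for d in(d1,d2)],[np.degrees(np.arctan2(d[1],d[0]))-90 for d in(d3,d4)])
h=H(c,[(128,515),(160,575),(410,365),(440,410)],(360,190),8,.077); print("handle",h)
def quad(name,L,o,k,z,cc):
    # L: 4 edges each 2 points in crop; convert to metric, intersect
    E=[H(cc,e,o,k,z) for e in L]
    def inter(e,f):
        A=np.array([e[1]-e[0],-(f[1]-f[0])]).T; t=np.linalg.solve(A,f[0]-e[0]); return e[0]+t[0]*(e[1]-e[0])
    P=np.array([inter(E[i],E[(i+1)%4]) for i in range(4)])
    print(name,P.tolist().__repr__()[:0],P,"c",P.mean(0),"len",[round(np.linalg.norm(P[i]-P[i-1]),4) for i in range(4)],"ang",[round(np.degrees(np.arctan2(*(P[i]-P[i-1])[::-1])),2) for i in range(4)])
# order: far(+x), right(-y), near, left
quad("crisp T",[[(100,413),(225,406)],[(245,425),(245,555)],[(235,574),(100,582)],[(84,560),(81,430)]],(190,150),5,.016,c)
quad("upper T",[[(590,390),(725,394)],[(744,410),(741,545)],[(710,570),(580,562)],[(565,550),(570,400)]],(190,150),5,.039,c)
quad("board T",[[(530,348),(770,341)],[(774,345),(781,595)],[(775,597),(530,599)],[(527,595),(526,350)]],(190,150),5,.015,c)
quad("sheet T",[[(60,346),(340,322)],[(350,330),(365,640)],[(360,648),(65,668)],[(60,660),(50,350)]],(190,150),5,.004,c)
# scene
quad("crisp S",[[(295,475),(355,405)],[(395,390),(485,427)],[(502,460),(445,540)],[(400,552),(305,508)]],(195,180),4,.016,s)
quad("upper S",[[(550,180),(590,135)],[(630,128),(705,155)],[(716,185),(668,230)],[(635,235),(555,200)]],(195,180),4,.039,s)
lipS=H(s,[(198,503),(362,313)],(195,180),4,.004);print("lip foot S",lipS)
mug=H(c,[(140,200),(175,205),(90,185)],(190,150),5,.0);print("mug-ish",mug)
```

```text
blade [[ 0.6014 -0.3923]
 [ 0.6375 -0.4639]
 [ 0.5684 -0.4993]
 [ 0.5319 -0.4271]] c [ 0.5848 -0.4456]
[np.float64(0.07775020096339431), np.float64(0.08016959006476644), np.float64(0.07762613030215913), np.float64(0.08091350821409918)]
yaw [np.float64(-63.22085510973352), np.float64(-63.132056400546325)] [np.float64(-63.39257113636209), np.float64(-62.8438289975951)]
handle [[ 0.505  -0.2729]
 [ 0.4847 -0.2834]
 [ 0.5553 -0.3699]
 [ 0.5399 -0.3796]]
crisp T  [[0.5771 0.1271]
 [0.4776 0.1239]
 [0.4713 0.2218]
 [0.5718 0.2287]] c [0.5245 0.1754] len [np.float64(0.1017), np.float64(0.0996), np.float64(0.0981), np.float64(0.1008)] ang [np.float64(-87.01), np.float64(-178.13), np.float64(93.73), np.float64(3.95)]
upper T  [[ 0.5793 -0.1708]
 [ 0.4789 -0.1682]
 [ 0.485  -0.0684]
 [ 0.5829 -0.0708]] c [ 0.5316 -0.1195] len [np.float64(0.1001), np.float64(0.1004), np.float64(0.1), np.float64(0.098)] ang [np.float64(-92.08), np.float64(178.47), np.float64(86.5), np.float64(-1.43)]
board T  [[ 0.6132 -0.1874]
 [ 0.4649 -0.1905]
 [ 0.4636 -0.0436]
 [ 0.6101 -0.0413]] c [ 0.538  -0.1157] len [np
[... 362 characters left out ...]
 np.float64(-175.79), np.float64(94.42), np.float64(4.61)]
crisp S  [[0.5773 0.1332]
 [0.477  0.1282]
 [0.4686 0.2327]
 [0.5695 0.2373]] c [0.5231 0.1828] len [np.float64(0.1044), np.float64(0.1004), np.float64(0.1048), np.float64(0.101)] ang [np.float64(-85.7), np.float64(-177.15), np.float64(94.61), np.float64(2.64)]
upper S  [[ 0.5832 -0.1635]
 [ 0.4744 -0.1615]
 [ 0.4827 -0.0532]
 [ 0.5769 -0.0598]] c [ 0.5293 -0.1095] len [np.float64(0.1039), np.float64(0.1088), np.float64(0.1086), np.float64(0.0944)] ang [np.float64(-86.55), np.float64(178.92), np.float64(85.61), np.float64(-3.97)]
lip foot S [[0.6126 0.258 ]
 [0.6312 0.0753]]
mug-ish [[0.7059 0.2033]
 [0.7025 0.1808]
 [0.716  0.2361]]
```

```bash
cat >> h.py <<'E'
np.set_printoptions(precision=4,suppress=True)
def pose():
    s=bot.read_state(); return s["eef_pos"],R.from_quat(s["ee_rot"]).as_matrix()
def plan(target,yaw_y=None,quiet=False):
    """target TCP xyz, desired angle (deg) of tool y axis in world -> tool-frame shift in mm and turn in deg (turn applied after shift)"""
    p,M=pose(); d=M.T@(np.array(target)-p)*1000
    a=np.degrees(np.arctan2(M[1,1],M[0,1])); t=None
    if yaw_y is not None:
        t=(yaw_y-a+180)%360-180; t=-t  # tool x points down
    print("tcp",p,"yaw_y %.2f"%a,"shift mm tool",d,"shares",d/120,"turn share",None if t is None else t/180)
E
python3 - <<'E'
from h import *
p,M=pose(); print(M); print(bot.read_state()["time_s"])
plan([.531,-.3425,.15],-63.2-90); plan([.531,-.3425,.15],-63.2+90)
E
```

```text
[[-0.0001  0.4167 -0.9091]
 [ 0.0004 -0.9091 -0.4167]
 [-1.     -0.0004 -0.0001]]
0.3
tcp [ 0.2292 -0.4999  0.2055] yaw_y -65.38 shift mm tool [  55.5757  -17.2708 -339.9566] shares [ 0.4631 -0.1439 -2.833 ] turn share 0.48791244852181026
tcp [ 0.2292 -0.4999  0.2055] yaw_y -65.38 shift mm tool [  55.5757  -17.2708 -339.9566] shares [ 0.4631 -0.1439 -2.833 ] turn share -0.5120875514781896
```

Emit:
move_arm(commands=[[-1,[0.03,-0.018,-0.3],0],[-1,[0.03,-0.018,-0.3],0],[-1,[0.03,-0.018,-0.3],0],[-1,[0.03,-0.018,-0.3],0],[-1,[0.03,-0.018,-0.3],0],[-1,[0.03,-0.018,-0.3],0],[-1,[0.03,-0.018,-0.3],0],[-1,[0.03,-0.018,-0.3],0]], newtons=120)

```text
time_s: 0.97
eef_pos: [0.4852, -0.3631, 0.1767]
ee_rot: [-0.691, -0.151, 0.691, -0.151]
ft_force: [0.4, -1.2, 0.2]
width: 1.001
```

Emit:
move_arm(commands=[[-1,[0,0,0],-0.039],[-1,[0,0,0],-0.039],[-1,[0,0,0],-0.039],[-1,[0,0,0],-0.039],[-1,[0,0,0],-0.039],[-1,[0,0,0],-0.039],[-1,[0,0,0],-0.039],[-1,[0,0,0],-0.039]])

```text
time_s: 1.63
eef_pos: [0.4837, -0.3642, 0.1768]
ee_rot: [-0.537, -0.46, 0.537, -0.46]
ft_force: [-0.7, 0.3, -0.4]
width: 1.001
```

Emit:
move_arm(commands=[[-1,[0,0,0],-0.039],[-1,[0,0,0],-0.039],[-1,[0,0,0],-0.039],[-1,[0,0,0],-0.039],[-1,[0,0,0],-0.039],[-1,[0,0,0],0],[-1,[0,0,0],0]])

```text
time_s: 2.22
eef_pos: [0.4837, -0.3642, 0.1768]
ee_rot: [0.376, 0.599, -0.376, 0.598]
ft_force: [-0.8, -0.5, -0.2]
width: 0.998
```

Run:
```python
from h import *
print(bot.read_state()["joint_positions"])
plan([.531,-.3425,.12],27)
c=cam("top"); crop(c,340,170,130,110,6,"t3.png"); s=cam("scene"); crop(s,320,90,160,130,5,"s3.png")
p,M=pose(); print(proj(c,[p]),proj(s,[p]))
```

```text
[-0.8407  0.4991  1.1843 -0.      1.4584 -1.2887]
tcp [ 0.4837 -0.3642  0.1768] yaw_y 25.67 shift mm tool [56.7877 52.0264  0.8912] shares [0.4732 0.4336 0.0074] turn share -0.007378865809489494
[[415.6087 261.1566]] [[408.671  150.3344]]
```

View pics/t3.png

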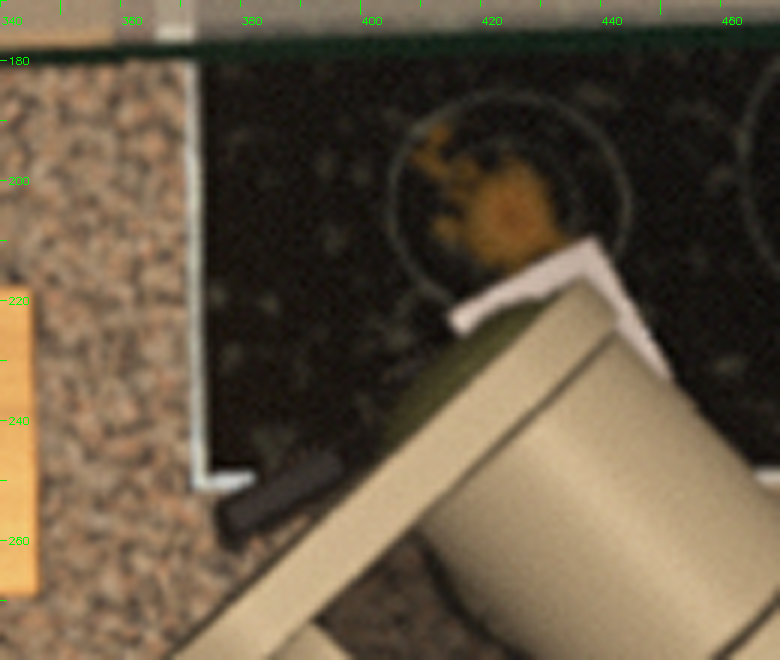

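View pics/s3.png

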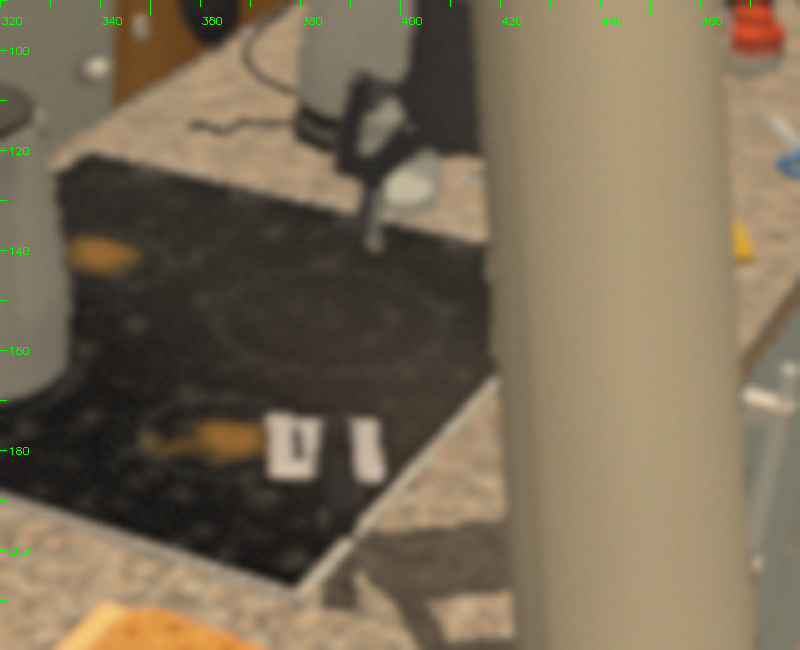

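Run:
```python
from h import *
s=cam("scene"); p,M=pose()
for w in (.0425,.05,.057):
  for z in (0,.013): print(w,z,proj(s,[p+w*M[:,1]+[0,0,z],p-w*M[:,1]+[0,0,z]]).round(1).tolist())
# scene check of turner: handle rear end top / blade corners
print([hit(s,(340+x/8,150+y/8),.007) for x,y in((268,285),(455,292),(265,182),(445,188))])
```

```text
0.0425 0 [[394.5, 149.7], [423.0, 151.0]]
0.0425 0.013 [[394.9, 145.8], [423.5, 147.1]]
0.05 0 [[392.0, 149.5], [425.5, 151.1]]
0.05 0.013 [[392.4, 145.7], [426.1, 147.2]]
0.057 0 [[389.7, 149.4], [427.9, 151.2]]
0.057 0.013 [[390.0, 145.6], [428.5, 147.3]]
[array([ 0.5983, -0.3806]), array([ 0.5287, -0.4176]), array([ 0.6394, -0.4606]), array([ 0.5689, -0.4983])]
```

Emit:
move_arm(commands=[[-1,[0.1,0.145,0.003],-0.0025],[-1,[0.1,0.145,0.003],-0.0025],[-1,[0.1,0.144,0.002],-0.0024],[-1,[0.1,0,0],0],[-1,[0.07,0,0],0],[-1,[0,0,0],0],[-1,[0,0,0],0]])

```text
time_s: 2.95
eef_pos: [0.5306, -0.3423, 0.1206]
ee_rot: [0.369, 0.604, -0.369, 0.603]
ft_force: [-0.3, -0.2, -0.4]
width: 1.0
```

Run:
```python
from h import *
plan([.531,-.3425,.05],27)
c=cam("top"); crop(c,340,170,130,110,6,"t4.png"); s=cam("scene"); crop(s,330,110,130,110,6,"s4.png")
p,M=pose(); 
for cc in (c,s): print(proj(cc,[p,p+.045*M[:,1]+[0,0,.013],p-.045*M[:,1]+[0,0,.013]]).round(1).tolist())
```

```text
tcp [ 0.5306 -0.3423  0.1206] yaw_y 27.15 shift mm tool [70.5704  0.2961  0.448 ] shares [0.5881 0.0025 0.0037] turn share 0.0008062797376770921
[[403.5, 243.6], [395.7, 227.9], [412.6, 258.8]]
[[389.8, 165.4], [375.6, 161.2], [404.9, 162.3]]
```

View pics/s4.png

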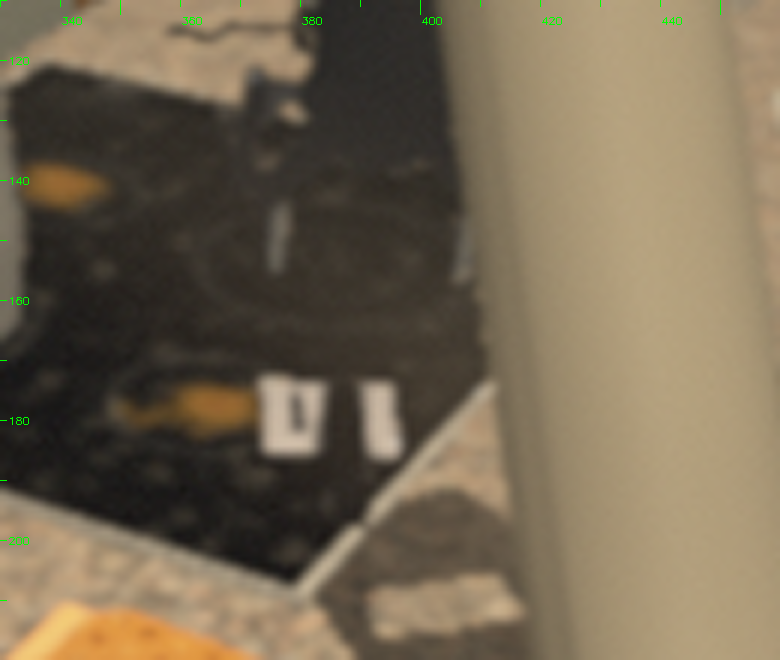

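View pics/t4.png

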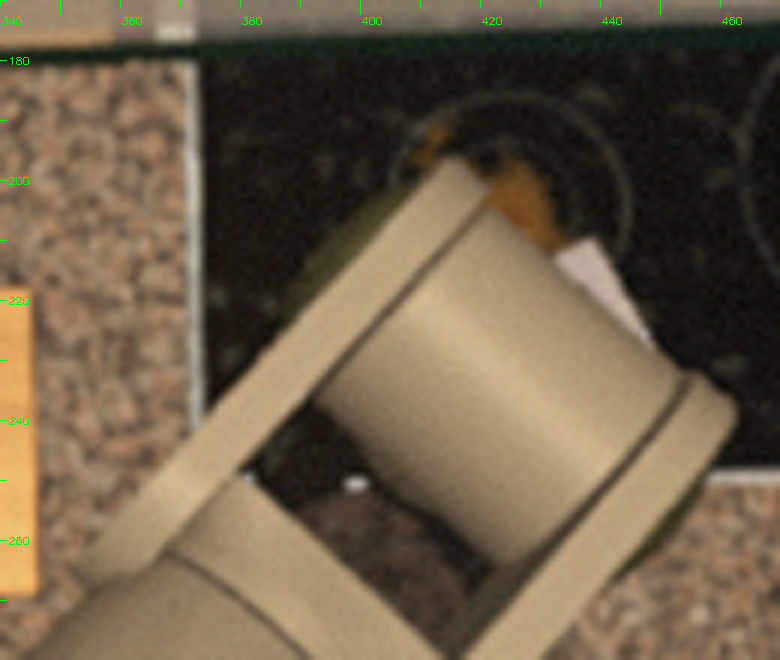

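Emit:
move_arm(commands=[[-1,[0.1,0,0],0],[-1,[0.1,0,0],0],[-1,[0.1,0,0],0],[-1,[0.1,0,0],0],[-1,[0.09,0,0],0],[-1,[0,0,0],0],[-1,[0,0,0],0]])

```text
time_s: 3.63
eef_pos: [0.5308, -0.3422, 0.062]
ee_rot: [0.368, 0.604, -0.368, 0.604]
ft_force: [0.1, 0.6, 0.0]
width: 0.999
```

Run:
```python
from h import *
plan([.531,-.3425,.044],27)
s=cam("scene"); crop(s,340,130,100,90,8,"s5.png")
p,M=pose(); 
for cc in (s,): print(proj(cc,[p,p+.045*M[:,1]+[0,0,.013],p-.045*M[:,1]+[0,0,.013]]).round(1).tolist())
```

```text
tcp [ 0.5308 -0.3422  0.062 ] yaw_y 27.20 shift mm tool [17.9629 -0.0076  0.3543] shares [ 0.1497 -0.0001  0.003 ] turn share 0.0010837265572575916
[[388.2, 181.7], [374.3, 177.6], [402.9, 178.8]]
```

View pics/s5.png

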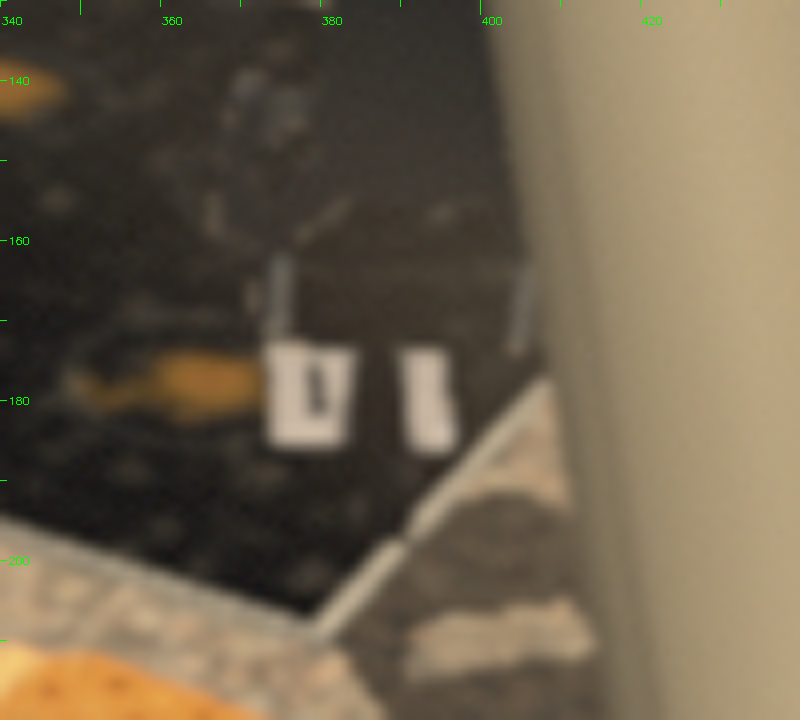

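Emit:
move_arm(commands=[[-1,[0.05,0.01,0],0],[-1,[0.05,0.01,0],0],[-1,[0.04,0,0],0],[-1,[0,0,0],0],[1,[0,0,0],0],[1,[0,0,0],0],[1,[0,0,0],0],[1,[0,0,0],0]], newtons=120)

```text
time_s: 4.35
eef_pos: [0.5331, -0.341, 0.0452]
ee_rot: [0.368, 0.603, -0.368, 0.604]
ft_force: [0.0, 0.6, 0.0]
width: 0.455
```

Emit:
move_arm(commands=[[1,[0,0,0],0],[1,[0,0,0],0],[1,[0,0,0],0],[1,[0,0,0],0],[1,[0,0,0],0],[1,[0,0,0],0]])

```text
time_s: 4.85
eef_pos: [0.5331, -0.3409, 0.0451]
ee_rot: [0.368, 0.604, -0.368, 0.604]
ft_force: [0.3, 0.0, 1.7]
width: 0.205
```

Run:
```python
from h import *
plan([.531,-.3425,.044],27); print(bot.read_state()["width"])
s=cam("scene"); crop(s,340,130,100,90,8,"s6.png")
```

```text
tcp [ 0.5331 -0.3409  0.0451] yaw_y 27.22 shift mm tool [ 1.0823 -2.542   0.4594] shares [ 0.009  -0.0212  0.0038] turn share 0.001215059245947714
0.20465168503260045
```

View pics/s6.png

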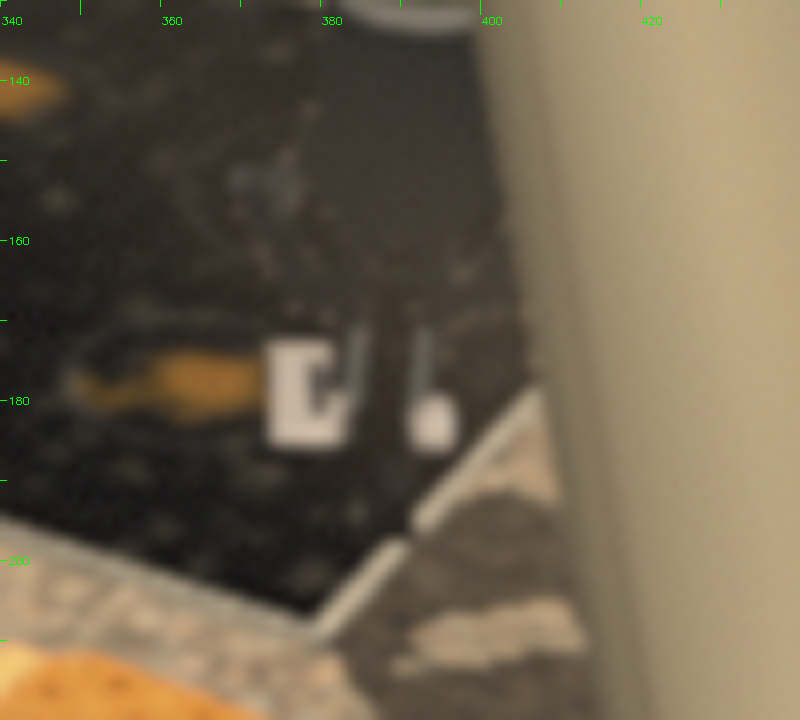

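Emit:
move_arm(commands=[[1,[0,0,0],0],[1,[0,0,0],0],[1,[0,0,0],0]])

```text
time_s: 5.15
eef_pos: [0.533, -0.3408, 0.045]
ee_rot: [0.368, 0.604, -0.368, 0.604]
ft_force: [-0.8, 1.6, 3.3]
width: 0.208
```

Emit:
move_arm(commands=[[1,[-0.03,0,0],0],[1,[-0.06,0,0],0],[1,[-0.1,0,0],0],[1,[-0.1,0,0],0],[1,[-0.1,0,0],0],[1,[-0.06,0,0],0],[1,[-0.03,0,0],0],[1,[0,0,0],0]])

```text
time_s: 5.82
eef_pos: [0.5331, -0.341, 0.1032]
ee_rot: [0.368, 0.603, -0.368, 0.604]
ft_force: [1.2, 0.5, -1.6]
width: 0.207
```

Run:
```python
from h import *
plan([.531,-.3425,.044],27); print(bot.read_state())
s=cam("scene"); crop(s,340,110,100,90,8,"s7.png")
c=cam("top"); crop(c,340,170,130,110,6,"t7.png")
```

```text
tcp [ 0.5331 -0.341   0.1032] yaw_y 27.22 shift mm tool [59.2058 -2.598   0.258 ] shares [ 0.4934 -0.0216  0.0021] turn share 0.001201243666416158
{'time_s': 5.8167, 'joint_positions': array([-0.7558,  0.6068,  1.209 ,  0.    ,  1.3248, -1.2309]), 'joint_vel': array([-0.0014,  0.0179,  0.0232,  0.0013, -0.0159, -0.0002]), 'joint_efforts': array([  0.0074, -56.341 , -22.3758,  -0.0469,   0.027 ,   0.0008]), 'eef_pos': array([ 0.5331, -0.341 ,  0.1032]), 'ee_rot': array([ 0.3683,  0.6033, -0.3684,  0.6039]), 'ft_force': array([ 1.2462,  0.532 , -1.5503]), 'wrist_torque': array([ 0.1016,  0.1012, -0.0372]), 'width': 0.20677254044504914}
```

View pics/s7.png

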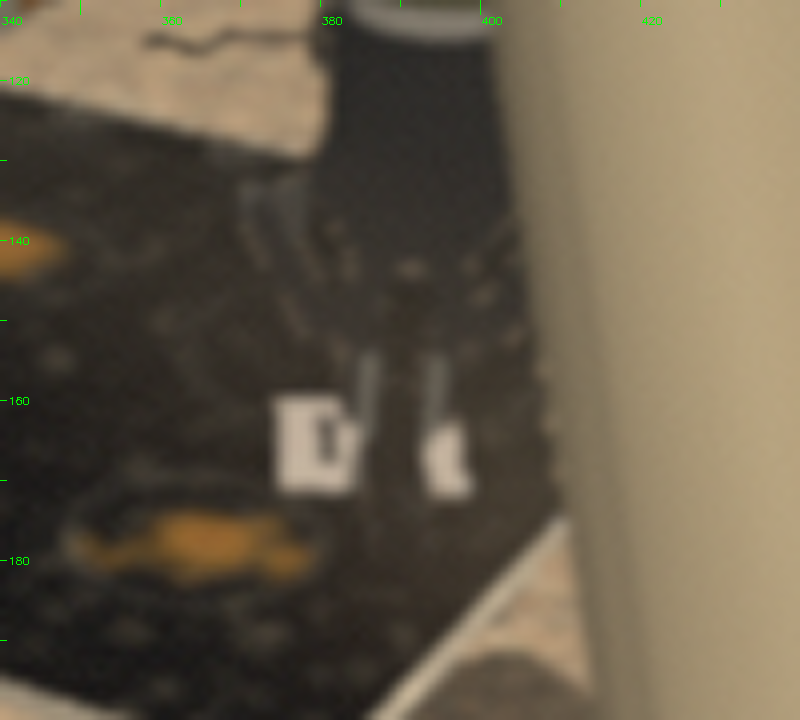

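View pics/t7.png

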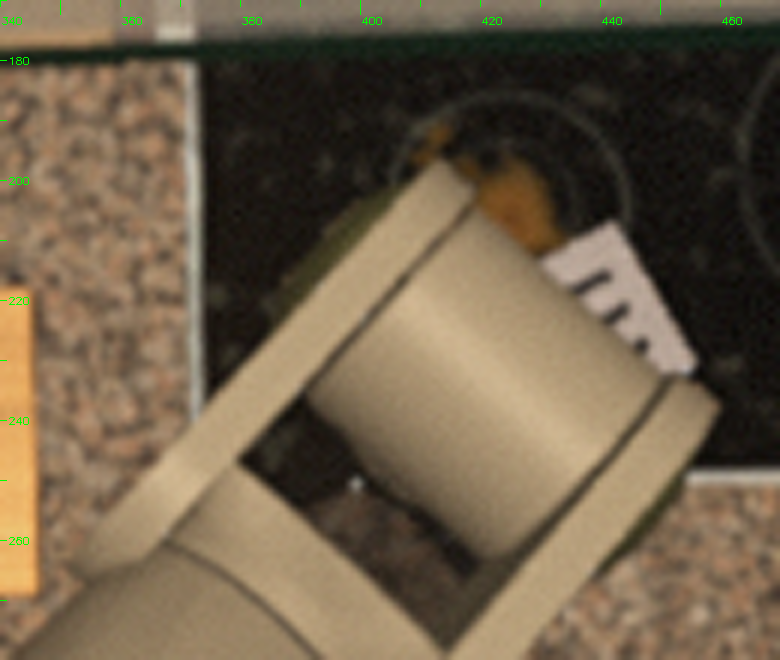

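Run:
```python
from h import *
s=cam("scene"); p,M=pose()
a=np.radians(-62.8); d=np.array([np.cos(a),np.sin(a)]); n=np.array([-d[1],d[0]])
for y in (38,-38):
  for x in(75,155):
    q=p[:2]+d*x/1000+n*y/1000
    print(x,y,[proj(s,[[*q,z]])[0].round(1).tolist() for z in (.007,.065,.060,.055)])
c=cam("top")
for y in (38,-38):
    q=p[:2]+d*.155+n*y/1000
    print(y,[proj(c,[[*q,z]])[0].round(1).tolist() for z in (.007,.065,.055)], "meas L(442,207) R(454.5,230)")
```

```text
75 38 [[374.1, 184.2], [375.2, 169.4], [375.1, 170.7], [375.0, 172.0]]
155 38 [[373.7, 172.8], [374.7, 158.4], [374.7, 159.7], [374.6, 161.0]]
75 -38 [[396.5, 185.2], [398.1, 170.3], [398.0, 171.6], [397.8, 172.9]]
155 -38 [[395.1, 173.7], [396.6, 159.3], [396.5, 160.5], [396.4, 161.8]]
38 [[438.1, 209.4], [442.4, 206.3], [441.6, 206.9]] meas L(442,207) R(454.5,230)
-38 [[451.1, 232.3], [456.1, 230.3], [455.2, 230.7]] meas L(442,207) R(454.5,230)
```

Emit:
move_arm(commands=[[1,[-0.06,0.01,-0.1],0],[1,[-0.06,0.01,-0.2],0],[1,[-0.06,0.01,-0.28],0],[1,[-0.06,0.01,-0.28],0],[1,[-0.06,0.01,-0.28],0],[1,[-0.06,0.01,-0.28],0],[1,[-0.06,0.01,-0.28],0],[1,[-0.06,0.01,-0.28],0]])

```text
time_s: 6.68
eef_pos: [0.4314, -0.1232, 0.1606]
ee_rot: [0.368, 0.604, -0.368, 0.604]
ft_force: [0.6, 0.1, -1.6]
width: 0.204
```

Emit:
move_arm(commands=[[1,[0,0.01,-0.28],0],[1,[0,0.01,-0.28],0],[1,[0,0.01,-0.28],0],[1,[0,0.01,-0.28],0],[1,[0,0.01,-0.28],0],[1,[0,0.01,-0.28],0],[1,[0,0.01,-0.28],0],[1,[0,0.01,-0.28],0]])

```text
time_s: 7.35
eef_pos: [0.3167, 0.1196, 0.1604]
ee_rot: [0.369, 0.603, -0.368, 0.604]
ft_force: [0.8, 0.7, -1.4]
width: 0.205
```

Emit:
move_arm(commands=[[1,[0,0.01,-0.2],0],[1,[0,0.01,-0.1],0],[1,[0,0,0],-0.03],[1,[0,0,0],-0.038],[1,[0,0,0],-0.038],[1,[0,0,0],-0.038],[1,[0,0,0],-0.038],[1,[0,0,0],-0.038]])

```text
time_s: 8.02
eef_pos: [0.3033, 0.1515, 0.1602]
ee_rot: [0.14, 0.693, -0.14, 0.693]
ft_force: [0.3, -1.0, -0.7]
width: 0.206
```

Emit:
move_arm(commands=[[1,[0,0,0],-0.038],[1,[0,0,0],-0.038],[1,[0,0,0],-0.038],[1,[0,0,0],-0.036],[1,[0,0,0],0],[1,[0,0,0],0]])

```text
time_s: 8.52
eef_pos: [0.3035, 0.1514, 0.1602]
ee_rot: [-0.022, 0.707, 0.022, 0.707]
ft_force: [0.8, 0.0, -1.2]
width: 0.209
```

Run:
```python
from h import *
plan([.3002,.1586,.09],94.5); print(bot.read_state()["joint_positions"],bot.read_state()["time_s"])
s=cam("scene"); cv2.imwrite("pics/s8.png",s["frame"]); 
c=cam("top"); crop(c,180,190,160,120,5,"t8.png")
```

```text
tcp [0.3035 0.1514 0.1602] yaw_y 93.63 shift mm tool [70.2147  7.4035 -2.8926] shares [ 0.5851  0.0617 -0.0241] turn share -0.004822073073397191
[ 0.1089  0.0532  1.8885  0.      1.1998 -1.5253] 8.5167
```

View pics/s8.png

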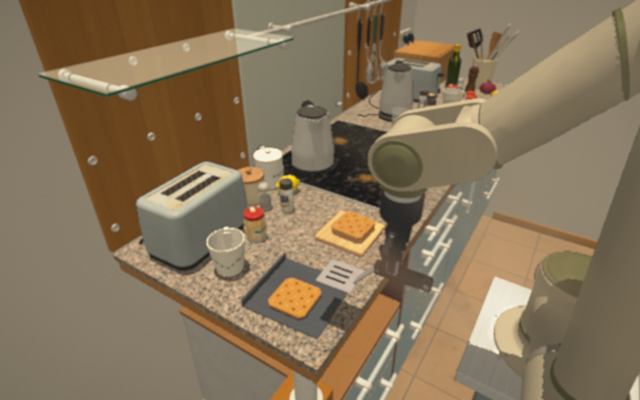

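View pics/t8.png

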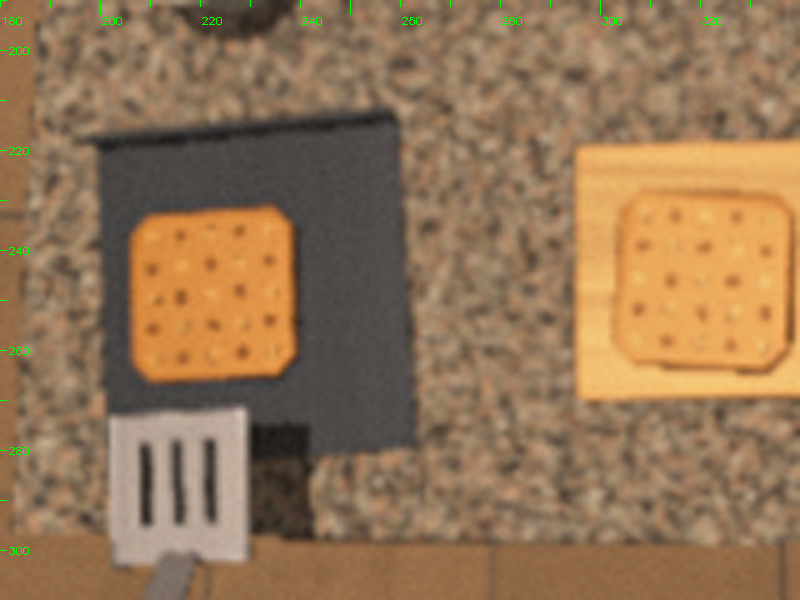

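Run:
```python
from h import *
s=cam("scene");c=cam("top"); p,M=pose()
d=M[:2,2]; n=M[:2,1]
for x,y in((155,38),(155,-38),(75,38),(75,-38)):
    q=p[:2]+d*x/1000+n*y/1000; P=[[*q,p[2]-.040+.002]]
    print(x,y,proj(c,P).round(1),proj(s,P).round(1))
crop(s,300,240,90,70,8,"s9.png")
```

```text
155 38 [[200.6 271.8]] [[314.4 278.1]]
155 -38 [[227.9 270.3]] [[331.2 256.9]]
75 38 [[201.3 301.9]] [[349.  291.5]]
75 -38 [[228.8 300.6]] [[364.2 268.7]]
```

View pics/s9.png

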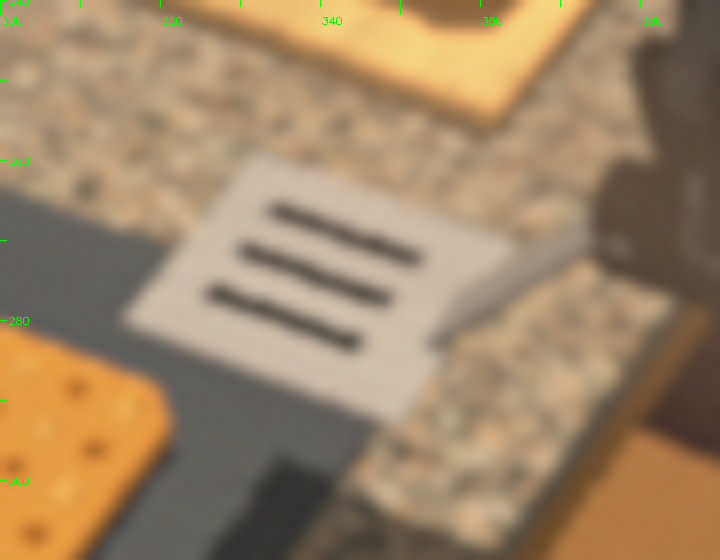

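Emit:
move_arm(commands=[[1,[0.1,0.03,0],-0.0024],[1,[0.2,0.03,0],-0.0024],[1,[0.2,0.022,0],0],[1,[0.15,0,0],0],[1,[0.1,0,0],0],[1,[0.05,0,0],0],[1,[0,0,0],0],[1,[0,0,0],0]])

```text
time_s: 9.38
eef_pos: [0.3037, 0.1612, 0.0644]
ee_rot: [-0.029, 0.706, 0.029, 0.707]
ft_force: [0.4, -1.1, -1.0]
width: 0.202
```

Run:
```python
from h import *
plan([.3027,.161,.048],94.5); print(bot.read_state()["ft_force"],bot.read_state()["time_s"])
s=cam("scene"); crop(s,260,240,130,100,6,"s10.png")
c=cam("top"); crop(c,180,200,100,110,6,"t10.png")
```

```text
tcp [0.3037 0.1612 0.0644] yaw_y 94.65 shift mm tool [16.4483 -0.075  -1.0199] shares [ 0.1371 -0.0006 -0.0085] turn share 0.0008270969395690978
[ 0.3544 -1.1429 -1.0055] 9.3833
```

View pics/s10.png

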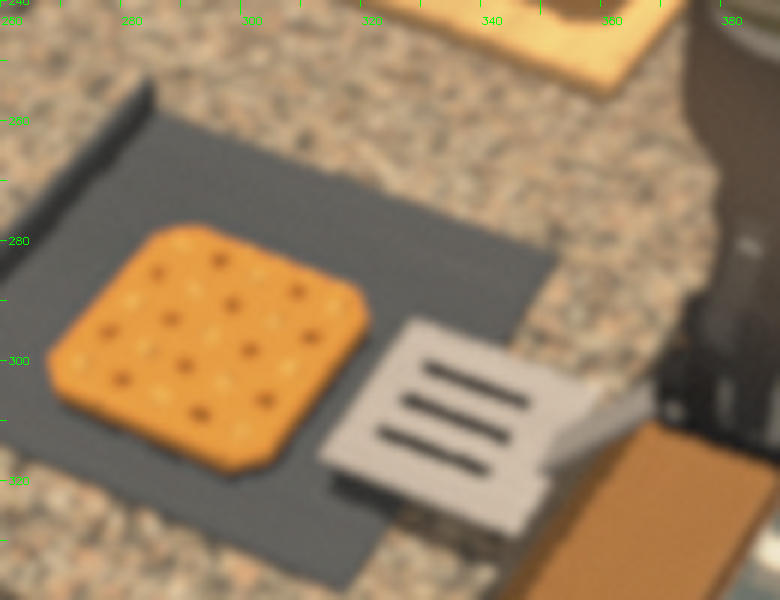

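View pics/t10.png

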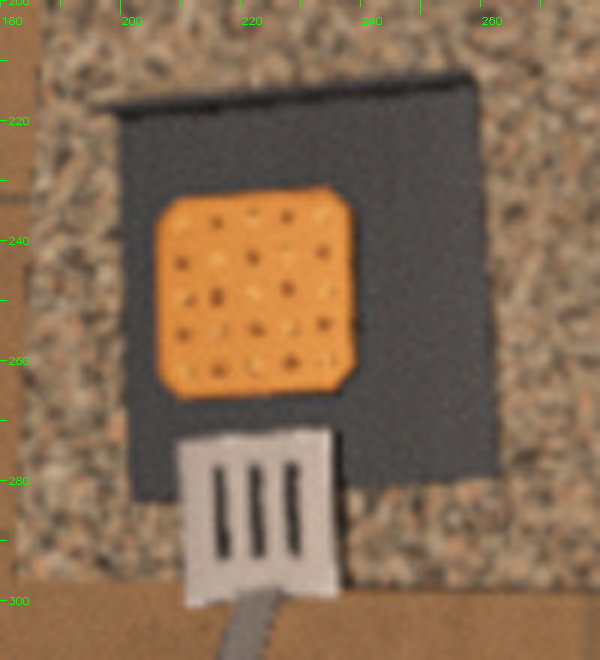

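Emit:
move_arm(commands=[[1,[0.05,-0.03,0],0],[1,[0.05,0,0],0],[1,[0.03,0,0],0],[1,[0,0,0],0],[1,[0,0,0],0],[1,[0,0,0],0]])

```text
time_s: 9.98
eef_pos: [0.3038, 0.1576, 0.0485]
ee_rot: [-0.029, 0.707, 0.029, 0.706]
ft_force: [-0.1, 0.1, -1.3]
width: 0.207
```

Not touching yet (-1.3 N is the turner's weight). Lower slowly.

Emit:
move_arm(commands=[[1,[0.012,0,0],0],[1,[0,0,0],0],[1,[0,0,0],0]])

```text
time_s: 10.23
eef_pos: [0.3037, 0.1576, 0.0471]
ee_rot: [-0.029, 0.706, 0.029, 0.707]
ft_force: [-0.8, 0.4, -1.3]
width: 0.2
```

Emit:
move_arm(commands=[[1,[0.012,0,0],0],[1,[0,0,0],0],[1,[0,0,0],0]])

```text
time_s: 10.48
eef_pos: [0.3038, 0.1576, 0.0456]
ee_rot: [-0.029, 0.706, 0.029, 0.707]
ft_force: [0.1, 0.6, -1.2]
width: 0.207
```

Emit:
move_arm(commands=[[1,[0.01,0,0],0],[1,[0,0,0],0],[1,[0,0,0],0]])

```text
time_s: 10.73
eef_pos: [0.3038, 0.1576, 0.0444]
ee_rot: [-0.029, 0.706, 0.029, 0.707]
ft_force: [-0.7, 0.0, -0.9]
width: 0.206
```

Emit:
move_arm(commands=[[1,[0.01,0,0],0],[1,[0,0,0],0],[1,[0,0,0],0]])

```text
time_s: 10.98
eef_pos: [0.3038, 0.1575, 0.0432]
ee_rot: [-0.029, 0.706, 0.029, 0.707]
ft_force: [0.7, -0.2, -0.2]
width: 0.207
```

Run:
```python
from h import *
print(bot.read_state()["ft_force"],bot.read_state()["wrist_torque"])
s=cam("scene"); crop(s,260,240,130,100,6,"s11.png")
```

```text
[ 0.6571 -0.2085 -0.1943] [ 0.0648 -0.0618  0.0106]
```

View pics/s11.png

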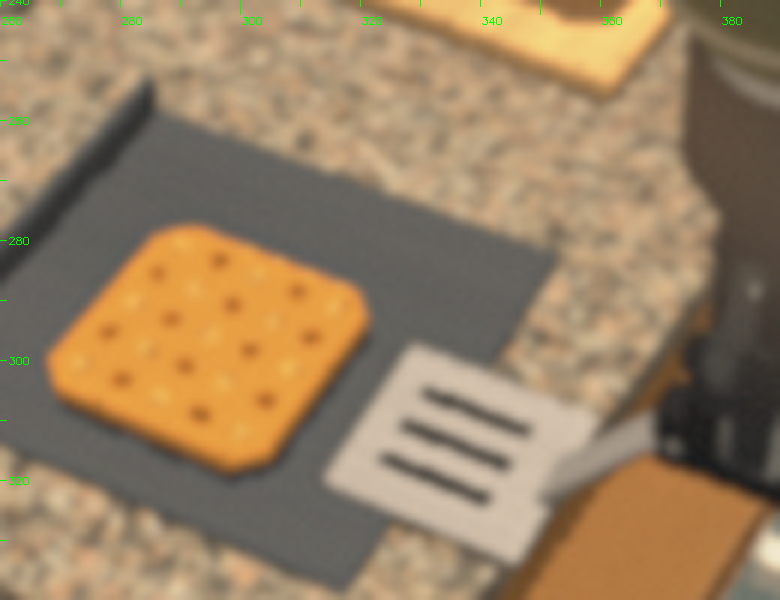

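Emit:
move_arm(commands=[[1,[0.006,0,0.03],0],[1,[0,0,0.06],0],[1,[0,0,0.08],0],[1,[0,0,0.08],0],[1,[0,0,0.08],0],[1,[0,0,0.08],0],[1,[0,0,0.04],0],[1,[0,0,0],0]])

```text
time_s: 11.7
eef_pos: [0.3598, 0.1621, 0.0426]
ee_rot: [-0.029, 0.706, 0.029, 0.707]
ft_force: [1.9, 0.5, 1.7]
width: 0.209
```

Run:
```python
from h import *
print(bot.read_state()["ft_force"],bot.read_state()["wrist_torque"]);plan([.4667,.174,.0425],94.5)
s=cam("scene"); crop(s,240,240,130,100,6,"s12.png")
c=cam("top"); crop(c,180,200,100,110,6,"t12.png")
```

```text
[1.8621 0.471  1.708 ] [ 0.0572 -0.3665  0.0119]
tcp [0.3598 0.1621 0.0426] yaw_y 94.66 shift mm tool [  0.3701   3.2057 107.5597] shares [0.0031 0.0267 0.8963] turn share 0.0009095521751826633
```

View pics/s12.png

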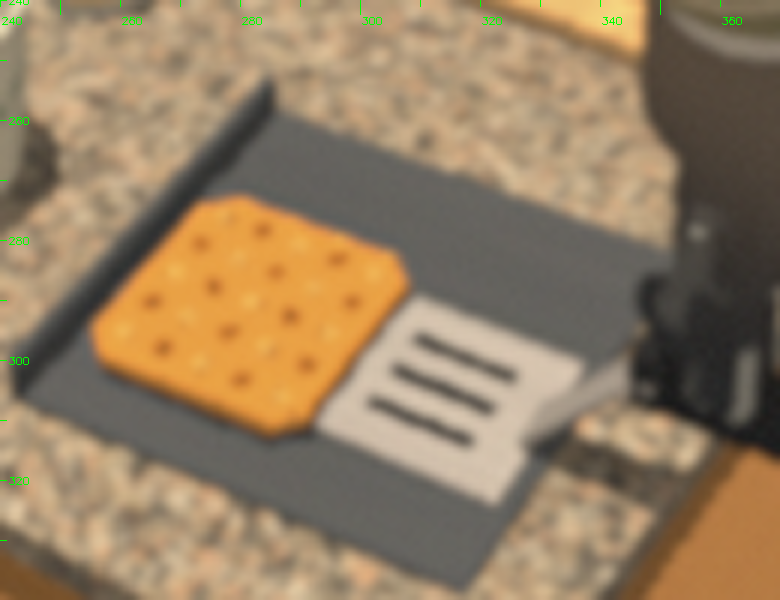

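View pics/t12.png

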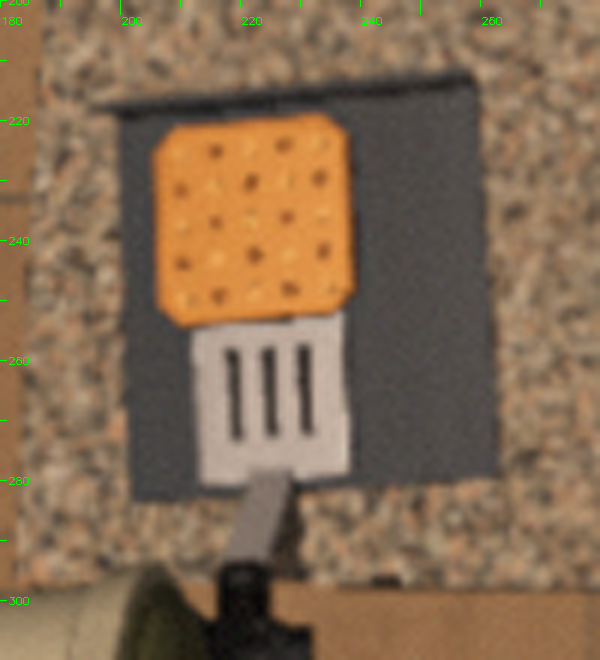

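Emit:
move_arm(commands=[[1,[0,0.004,0.03],0],[1,[0,0.004,0.06],0],[1,[0,0.004,0.06],0],[1,[0,0.004,0.06],0],[1,[0,0.004,0.06],0],[1,[0,0,0.06],0],[1,[0,0,0.03],0],[1,[0,0,0],0]])

```text
time_s: 12.47
eef_pos: [0.4012, 0.168, 0.0427]
ee_rot: [-0.029, 0.706, 0.029, 0.707]
ft_force: [1.7, 0.4, 3.2]
width: 0.205
```

Run:
```python
from h import *
print(bot.read_state()["ft_force"],bot.read_state()["wrist_torque"]);plan([.4667,.174,.0425],94.5)
s=cam("scene"); crop(s,240,240,130,100,6,"s13.png")
c=cam("top"); crop(c,180,200,100,110,6,"t13.png")
```

```text
[1.7367 0.3504 3.1675] [ 0.1003 -0.4337 -0.0155]
tcp [0.4012 0.168  0.0427] yaw_y 94.68 shift mm tool [ 0.2284  0.6747 65.7417] shares [0.0019 0.0056 0.5478] turn share 0.0009863052031748667
```

View pics/s13.png

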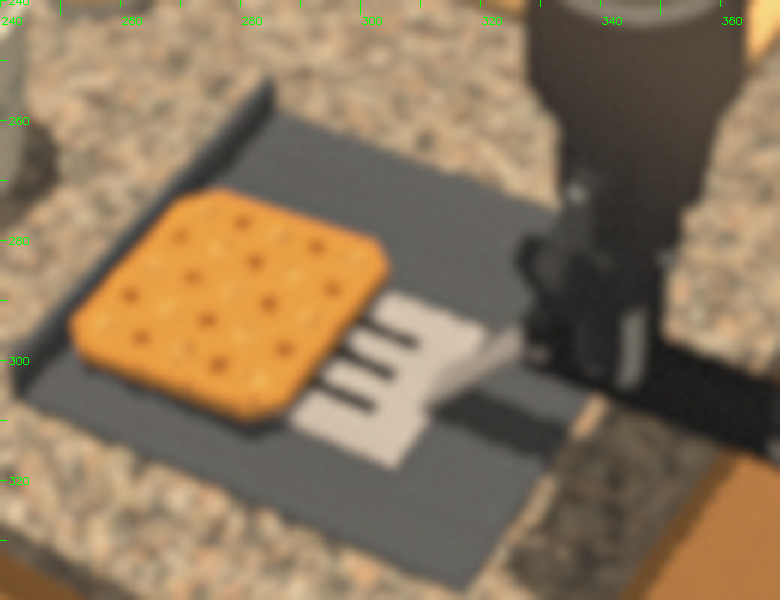

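View pics/t13.png

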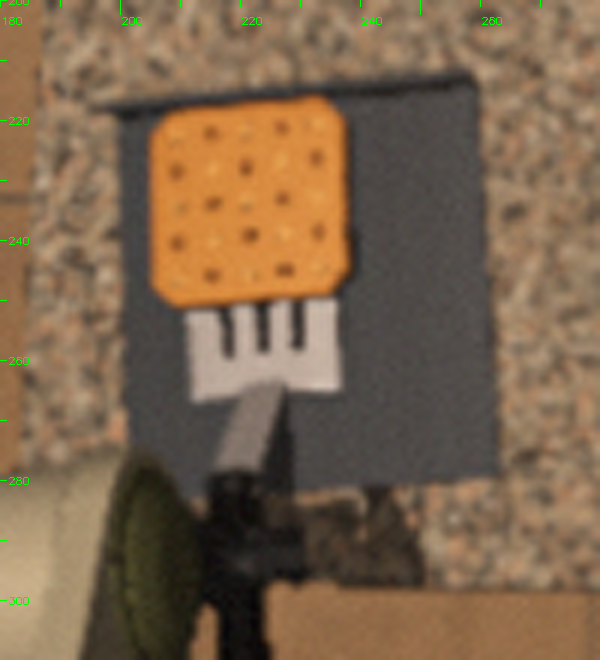

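Emit:
move_arm(commands=[[1,[0,0,0.03],0],[1,[0,0,0.07],0],[1,[0,0,0.08],0],[1,[0,0,0.08],0],[1,[0,0,0.08],0],[1,[0,0,0.07],0],[1,[0,0,0.05],0],[1,[0,0,0],0]])

```text
time_s: 13.23
eef_pos: [0.4559, 0.1724, 0.0425]
ee_rot: [-0.029, 0.707, 0.029, 0.706]
ft_force: [0.4, 0.7, 3.0]
width: 0.204
```

Emit:
move_arm(commands=[[1,[0,0,0.02],0],[1,[0,0,0.02],0],[1,[0,0,0],0],[1,[0,0,0],0]])

```text
time_s: 13.57
eef_pos: [0.4596, 0.1728, 0.0426]
ee_rot: [-0.029, 0.707, 0.029, 0.706]
ft_force: [-2.3, 0.8, 4.6]
width: 0.206
```

Run:
```python
from h import *
print(bot.read_state()["ft_force"],bot.read_state()["wrist_torque"]);plan([.4667,.174,.0425],94.5)
s=cam("scene"); crop(s,240,240,130,100,6,"s14.png")
c=cam("top"); crop(c,180,200,100,110,6,"t14.png")
```

```text
[-2.3251  0.8233  4.5675] [ 0.0564  0.1233 -0.0262]
tcp [0.4596 0.1728 0.0426] yaw_y 94.69 shift mm tool [0.0434 0.6294 7.1684] shares [0.0004 0.0052 0.0597] turn share 0.0010569912441277375
```

View pics/s14.png

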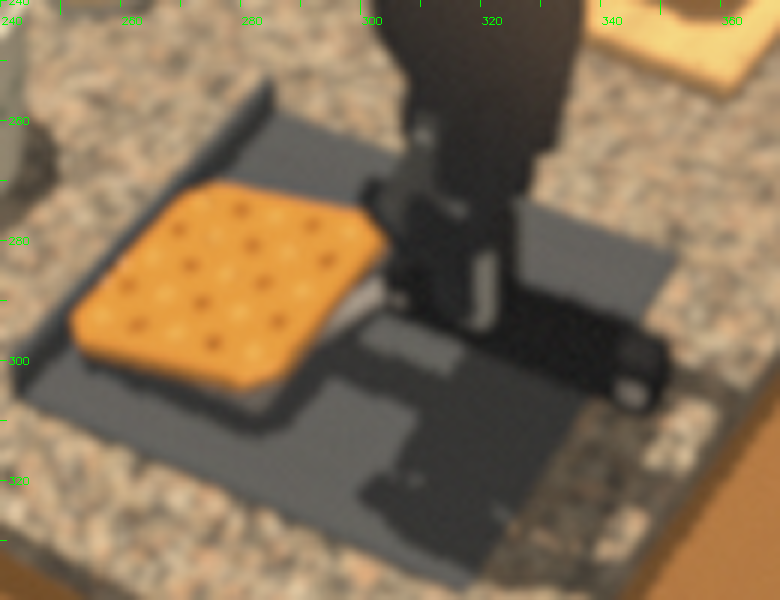

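View pics/t14.png

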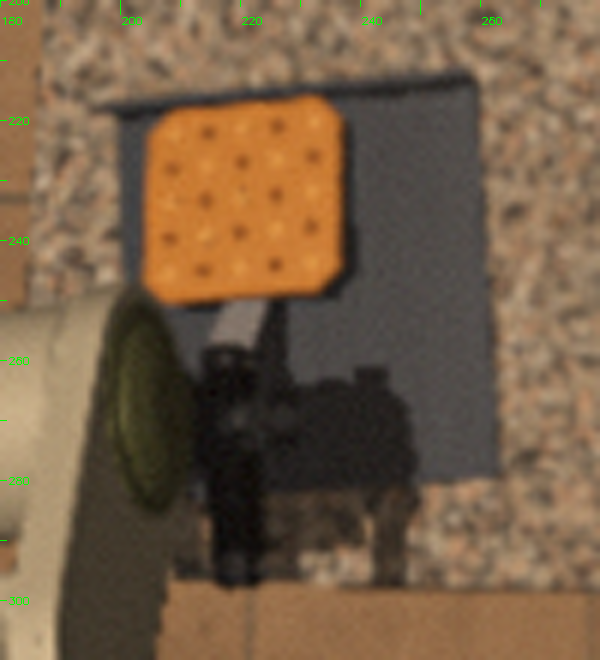

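Emit:
move_arm(commands=[[1,[0,0,-0.02],0],[1,[0,0,-0.03],0],[1,[0,0,-0.02],0],[1,[0,0,0],0],[1,[0,0,0],0]])

```text
time_s: 14.08
eef_pos: [0.4512, 0.172, 0.0426]
ee_rot: [-0.029, 0.707, 0.029, 0.706]
ft_force: [-2.4, 0.5, 6.2]
width: 0.206
```

Run:
```python
from h import *
print(bot.read_state()["ft_force"],bot.read_state()["wrist_torque"]);plan([.4667,.174,.0425],94.5)
s=cam("scene"); crop(s,240,240,130,100,6,"s15.png")
c=cam("top"); crop(c,180,200,100,110,6,"t15.png")
```

```text
[-2.3557  0.5472  6.2186] [-0.0262  0.2194  0.0063]
tcp [0.4512 0.172  0.0426] yaw_y 94.68 shift mm tool [ 0.0568  0.7053 15.5742] shares [0.0005 0.0059 0.1298] turn share 0.001016737568735948
```

View pics/s15.png

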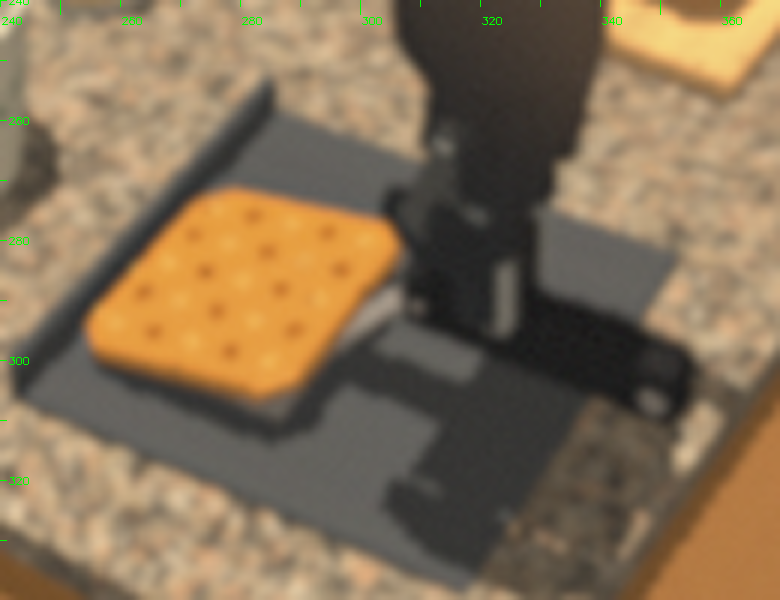

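View pics/t15.png

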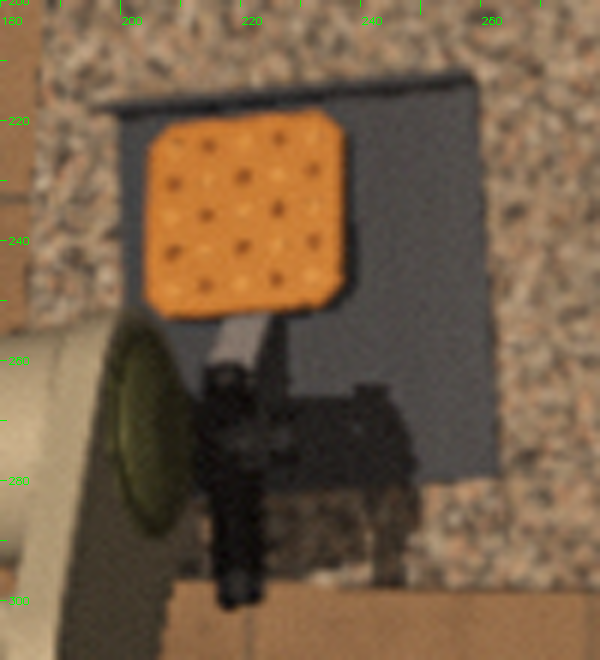

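Emit:
move_arm(commands=[[1,[-0.004,0,-0.2],0],[1,[0,0,0],0],[1,[0,0,0],0],[1,[0,0,0],0]])

```text
time_s: 14.52
eef_pos: [0.4275, 0.1701, 0.0431]
ee_rot: [-0.029, 0.707, 0.029, 0.706]
ft_force: [-2.1, -1.1, 5.0]
width: 0.208
```

Run:
```python
from h import *
print(bot.read_state()["ft_force"],bot.read_state()["wrist_torque"]);plan([.4667,.174,.0425],94.5)
s=cam("scene"); crop(s,240,240,130,100,6,"s16.png")
c=cam("top"); crop(c,180,200,100,110,6,"t16.png")
```

```text
[-2.092  -1.0616  4.9936] [-0.0347  0.2323 -0.0244]
tcp [0.4275 0.1701 0.0431] yaw_y 94.69 shift mm tool [ 0.5539  0.6345 39.3977] shares [0.0046 0.0053 0.3283] turn share 0.0010465927900725092
```

View pics/s16.png

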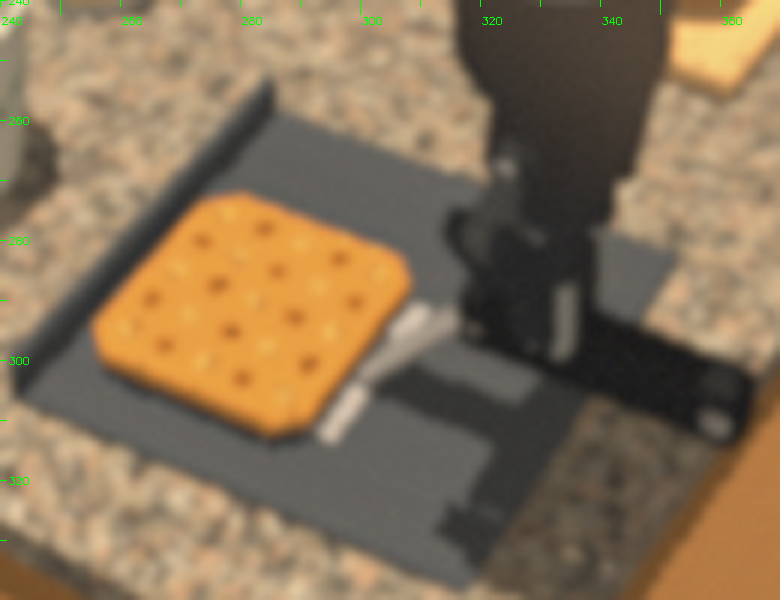

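View pics/t16.png

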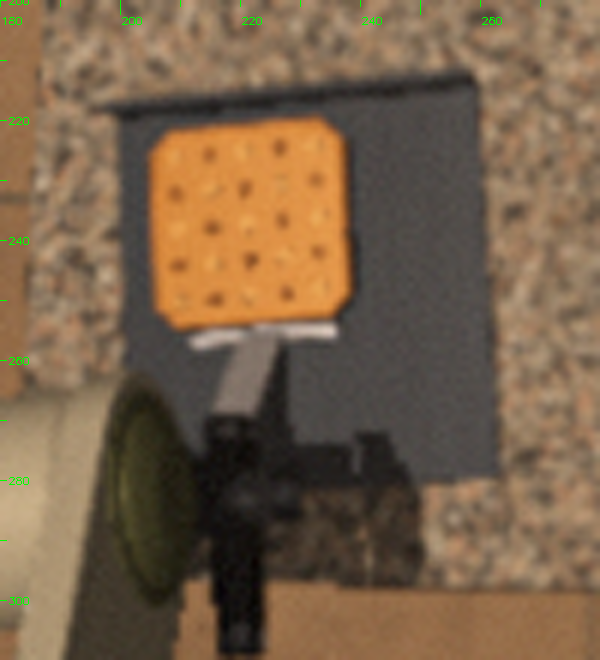

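Emit:
move_arm(commands=[[1,[-0.01,0,0],0],[1,[-0.02,0,0],0],[1,[-0.04,0,0],0],[1,[-0.05,0,0],0],[1,[-0.05,0,0],0],[1,[-0.04,0,0],0],[1,[-0.02,0,0],0],[1,[-0.01,0,0],0]])

```text
time_s: 15.28
eef_pos: [0.428, 0.1701, 0.0723]
ee_rot: [-0.029, 0.706, 0.029, 0.707]
ft_force: [0.3, 0.2, -3.0]
width: 0.207
```

Run:
```python
from h import *
print(bot.read_state()["ft_force"],bot.read_state()["wrist_torque"]);plan([.4667,.174,.0425],94.5)
s=cam("scene"); crop(s,240,220,130,100,6,"s17.png")
c=cam("top"); crop(c,180,200,100,110,6,"t17.png")
```

```text
[ 0.3205  0.1508 -2.9728] [-0.0081  0.306   0.001 ]
tcp [0.428  0.1701 0.0723] yaw_y 94.68 shift mm tool [29.8512  0.694  38.8554] shares [0.2488 0.0058 0.3238] turn share 0.0010107858355136539
```

View pics/s17.png

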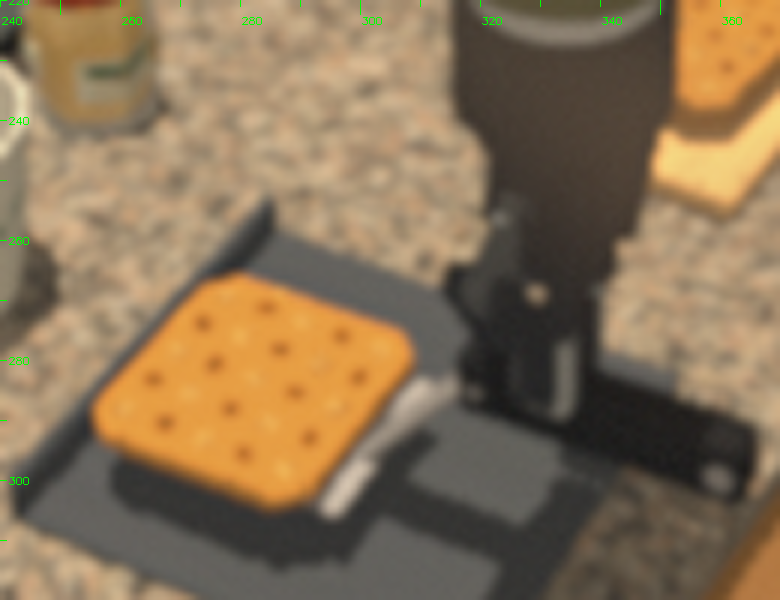

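View pics/t17.png

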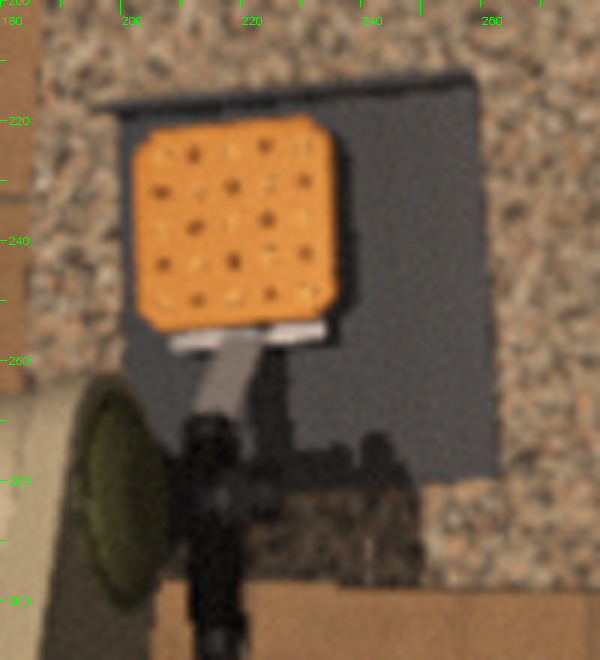

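```bash
cat >> h.py <<'E'
def inter(e,f):
    A=np.array([e[1]-e[0],-(f[1]-f[0])]).T; t=np.linalg.solve(A,f[0]-e[0]); return e[0]+t[0]*(e[1]-e[0])
def quad(name,L,o,k,z,cc):
    E=[np.array([hit(cc,(o[0]+x/k,o[1]+y/k),z) for x,y in e]) for e in L]
    P=np.array([inter(E[i],E[(i+1)%4]) for i in range(4)])
    e=[P[i]-P[i-1] for i in range(4)]
    a=[(np.degrees(np.arctan2(v[1],v[0]))+45)%90-45 for v in e]
    print(name,"c",P.mean(0),"len",np.round([np.linalg.norm(v) for v in e],4),"ang",np.round(a,2)); return P.mean(0),np.mean(a)
E
python3 - <<'E'
from h import *
c=cam("top"); p,M=pose()
ctr,a=quad("crisp",[[(160,130),(310,118)],[(335,150),(337,300)],[(160,329),(320,320)],[(133,160),(138,310)]],(180,200),6,p[2]-.026,c)
r=ctr-p[:2]; print("rel turner fwd,left", r@M[:2,2], r@M[:2,1])
E
```

```text
crisp c [0.5558 0.1773] len [0.1025 0.0983 0.0992 0.097 ] ang [4.14 2.79 3.38 4.74]
rel turner fwd,left 0.1282268331981824 -0.003291645060369625
```

Emit:
move_arm(commands=[[1,[-0.02,0,0],0],[1,[-0.04,0,0],0],[1,[-0.05,0,0],0],[1,[-0.05,0,0],0],[1,[-0.05,0,0],0],[1,[-0.04,0,0],0],[1,[-0.02,0,0],0],[1,[0,0,0],0]])

```text
time_s: 16.1
eef_pos: [0.4282, 0.1702, 0.1049]
ee_rot: [-0.029, 0.706, 0.029, 0.707]
ft_force: [0.3, 1.2, -3.4]
width: 0.205
```

Emit:
move_arm(commands=[[1,[0,-0.02,-0.003],0],[1,[0,-0.04,-0.007],0],[1,[0,-0.06,-0.01],0],[1,[0,-0.08,-0.013],0],[1,[0,-0.1,-0.017],0],[1,[0,-0.12,-0.02],0],[1,[0,-0.12,-0.02],0],[1,[0,-0.12,-0.02],0]])

```text
time_s: 16.77
eef_pos: [0.4209, 0.0887, 0.1041]
ee_rot: [-0.029, 0.707, 0.029, 0.706]
ft_force: [0.6, 0.0, -2.8]
width: 0.206
```

Emit:
move_arm(commands=[[1,[0,-0.12,-0.02],0],[1,[0,-0.12,-0.02],0],[1,[0,-0.12,-0.02],0],[1,[0,-0.12,-0.02],0],[1,[0,-0.12,-0.02],0],[1,[0,-0.12,-0.02],0],[1,[0,-0.12,-0.02],0],[1,[0,-0.12,-0.02],0]])

```text
time_s: 17.43
eef_pos: [0.4109, -0.0277, 0.1041]
ee_rot: [-0.029, 0.707, 0.029, 0.706]
ft_force: [-0.2, 0.1, -3.4]
width: 0.206
```

Emit:
move_arm(commands=[[1,[0,-0.12,-0.02],0],[1,[0,-0.12,-0.02],0],[1,[0,-0.12,-0.02],0],[1,[0,-0.12,-0.02],0],[1,[0,-0.1,-0.017],0],[1,[0,-0.08,-0.013],0],[1,[0,-0.04,-0.007],0],[1,[0,-0.02,-0.003],0]])

```text
time_s: 18.1
eef_pos: [0.4039, -0.1144, 0.1041]
ee_rot: [-0.028, 0.707, 0.028, 0.706]
ft_force: [-0.0, -0.5, -2.2]
width: 0.204
```

Emit:
move_arm(commands=[[1,[0,0,0],0.003],[1,[0,0,0],0.006],[1,[0,0,0],0.01],[1,[0,0,0],0.01],[1,[0,0,0],0.006],[1,[0,0,0],0.003],[1,[0,0,0],0],[1,[0,0,0],0]])

```text
time_s: 18.77
eef_pos: [0.4042, -0.1134, 0.1042]
ee_rot: [0.013, 0.707, -0.013, 0.707]
ft_force: [0.2, -0.7, -2.5]
width: 0.206
```

Run:
```python
from h import *
print(bot.read_state()["ft_force"],bot.read_state()["wrist_torque"]);plan([.4042,-.114,.105],88)
s=cam("scene"); crop(s,300,150,130,110,6,"s18.png")
c=cam("top"); crop(c,280,200,100,100,6,"t18.png")
```

```text
[ 0.1755 -0.6528 -2.4965] [ 0.0167  0.2409 -0.0159]
tcp [ 0.4042 -0.1134  0.1042] yaw_y 87.88 shift mm tool [-0.8016 -0.6415  0.0549] shares [-0.0067 -0.0053  0.0005] turn share -0.000649520962626424
```

View pics/s18.png

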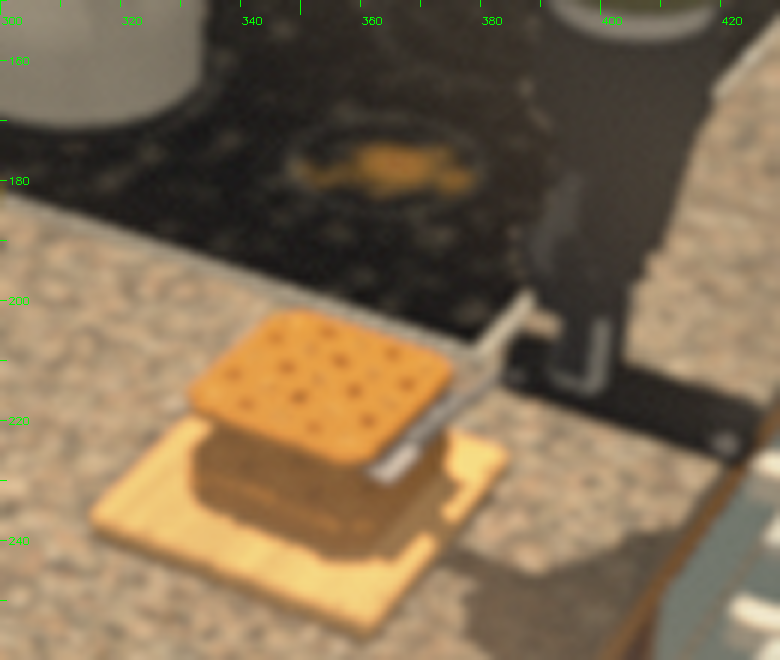

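View pics/t18.png

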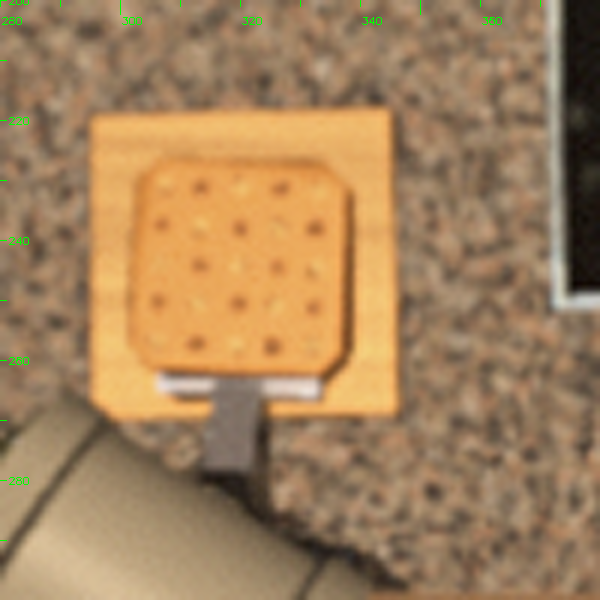

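Run:
```python
from h import *
c=cam("top"); p,M=pose(); o=(280,200)
ctr,a=quad("crisp",[[(160,160),(315,164)],[(351,195),(345,350)],[(155,371),(320,377)],[(136,185),(128,340)]],o,6,p[2]-.026,c)
r=ctr-p[:2]; print("rel turner fwd,left", r@M[:2,2], r@M[:2,1], "turner yaw",np.degrees(np.arctan2(M[1,2],M[0,2])))
st=np.array([.5316,-.1195]); e=ctr-st; print("crisp-stack in tool fwd,left mm",1000*e@M[:2,2],1000*e@M[:2,1])
# blade rear edge check: bias
print(hit(c,(280+157/6,200+392/6),p[2]-.038),hit(c,(280+321/6,200+397/6),p[2]-.038), [p[:2]+M[:2,2]*.075+M[:2,1]*s for s in(.038,-.038)])
t1=cv2.imread("pics/top0.png"); d=dict(c); d["frame"]=t1; crop(d,290,215,64,60,12,"t19.png")
```

```text
crisp c [ 0.5324 -0.1199] len [0.0995 0.0972 0.0995 0.0968] ang [-1.87 -2.46 -2.08 -2.46]
rel turner fwd,left 0.1283459697104307 -0.0016382221303035559 turner yaw -2.1411581104711197
crisp-stack in tool fwd,left mm 0.7785648501757905 -0.4136164368270486
[ 0.4759 -0.0809] [ 0.4736 -0.1565] [array([ 0.4805, -0.0783]), array([ 0.4777, -0.1543])]
```

View pics/t19.png

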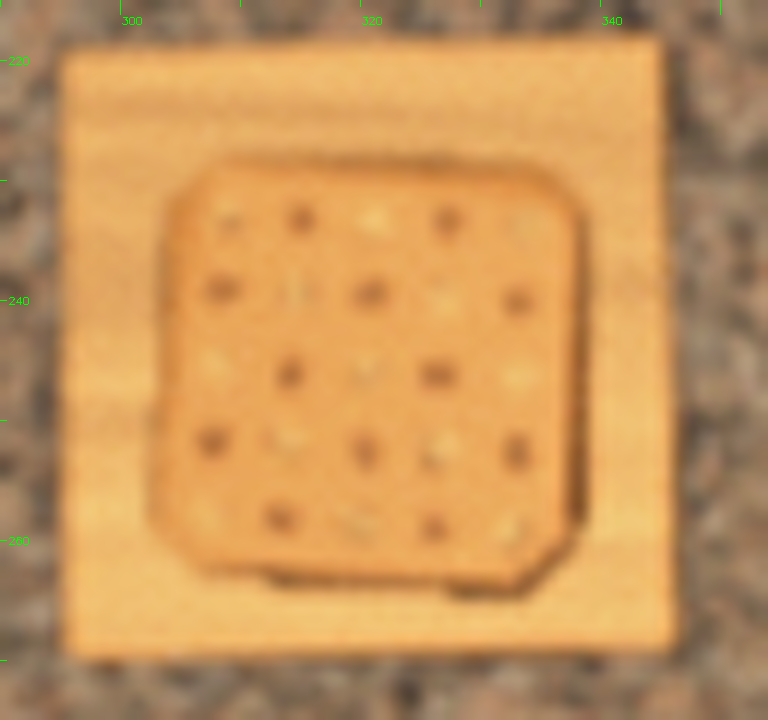

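```bash
cat >> h.py <<'E'
def dots_pose(c,uv,z):
    return np.array([hit(c,q,z) for q in uv])
def rigid(A,B):
    a,b=A.mean(0),B.mean(0); S=(A-a).T@(B-b); th=np.degrees(np.arctan2(S[0,1]-S[1,0],S[0,0]+S[1,1]))
    return b-a,th
UP=np.array([(302,220),(447,222),(222,290),(371,293),(518,302),(291,375),(438,375),(212,442),(366,452),(517,453),(281,517),(434,528)])/12+[290,215]
E
python3 - <<'E'
from h import *
c=cam("top"); p,M=pose()
mv=np.array([(200,187),(281,188),(162,224),(240,228),(315,229),(200,265),(278,266),(158,302),(239,303),(313,307),(196,343),(271,346)])/6+[280,200]
U=dots_pose(c,UP,.039)
for z in (.078,.076,.074):
    V=dots_pose(c,mv,z); print(z,rigid(U,V), "scale",np.std(V,0)/np.std(U,0))
E
```

```text
0.078 (array([ 0.0025, -0.0006]), np.float64(0.4677725493824505)) scale [0.9956 0.9977]
0.076 (array([ 0.0026, -0.0004]), np.float64(0.4677725493824354)) scale [0.9974 0.9995]
0.074 (array([ 0.0027, -0.0003]), np.float64(0.4677725493824543)) scale [0.9992 1.0013]
```

Emit:
move_arm(commands=[[1,[0.02,0,0],0],[1,[0.04,0,0],0],[1,[0.05,0,0],0],[1,[0.04,0,0],0],[1,[0.02,0,0],0],[1,[0,0,0],0],[1,[0,0,0],0]])

```text
time_s: 19.55
eef_pos: [0.4042, -0.1136, 0.0837]
ee_rot: [0.013, 0.707, -0.013, 0.707]
ft_force: [-0.1, 0.2, -3.1]
width: 0.203
```

Emit:
move_arm(commands=[[1,[0.01,0,0],0],[1,[0,0,0],0],[1,[0,0,0],0]])

```text
time_s: 19.8
eef_pos: [0.4043, -0.1136, 0.0827]
ee_rot: [0.013, 0.707, -0.013, 0.707]
ft_force: [0.8, 0.8, -1.0]
width: 0.208
```

Run:
```python
from h import *
print(bot.read_state()["ft_force"],bot.read_state()["wrist_torque"],pose()[0])
s=cam("scene"); crop(s,300,180,110,80,7,"s20.png")
```

```text
[ 0.8481  0.8465 -0.9633] [0.0156 0.1525 0.0028] [ 0.4043 -0.1136  0.0827]
```

View pics/s20.png

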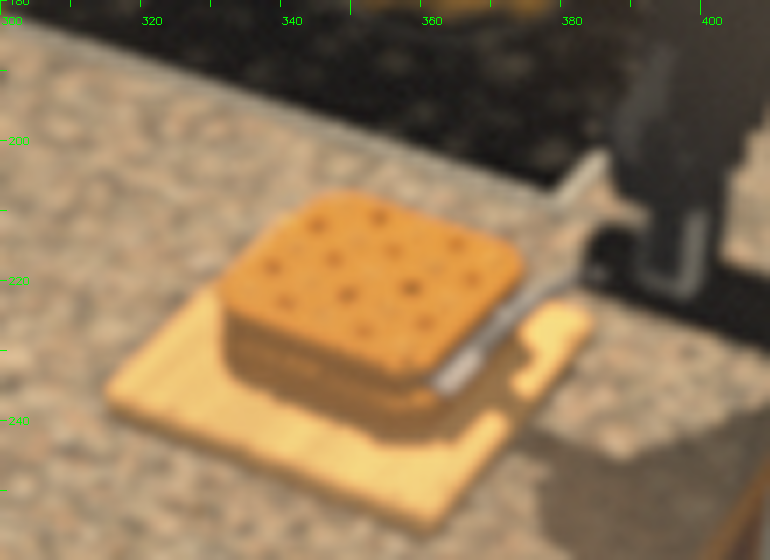

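Emit:
move_arm(commands=[[1,[0.006,0,0],0],[1,[0,0,0],0],[1,[0,0,-0.34],0],[1,[0,0,-0.34],0],[1,[0,0,-0.14],0],[1,[0,0,0],0],[1,[0,0,0],0],[1,[0,0,0],0]])

```text
time_s: 20.52
eef_pos: [0.3067, -0.1105, 0.0822]
ee_rot: [0.013, 0.707, -0.014, 0.707]
ft_force: [-0.4, -0.2, -2.1]
width: 0.204
```

Run:
```python
from h import *
print(bot.read_state()["ft_force"],bot.read_state()["wrist_torque"],pose()[0])
s=cam("scene"); crop(s,300,180,110,80,7,"s21.png")
c=cam("top"); crop(c,290,215,64,60,12,"t21.png")
```

```text
[-0.4472 -0.2487 -2.1249] [-0.0087  0.2333 -0.0122] [ 0.3067 -0.1105  0.0822]
```

View pics/s21.png

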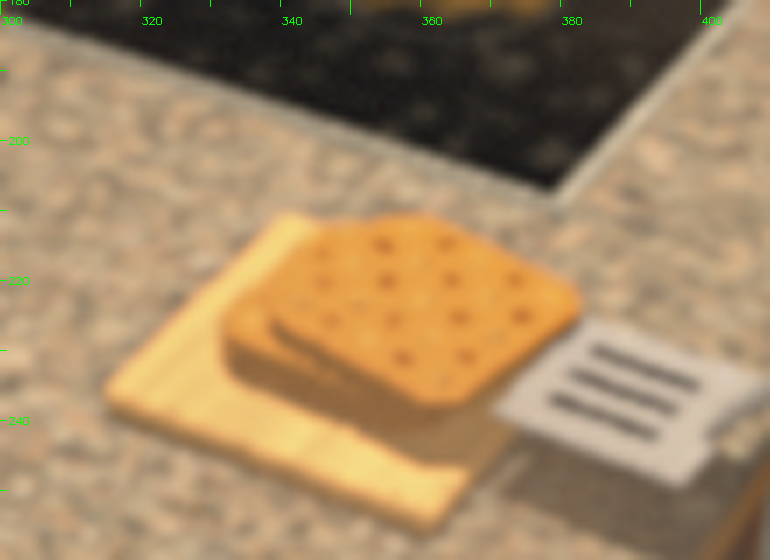

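View pics/t21.png

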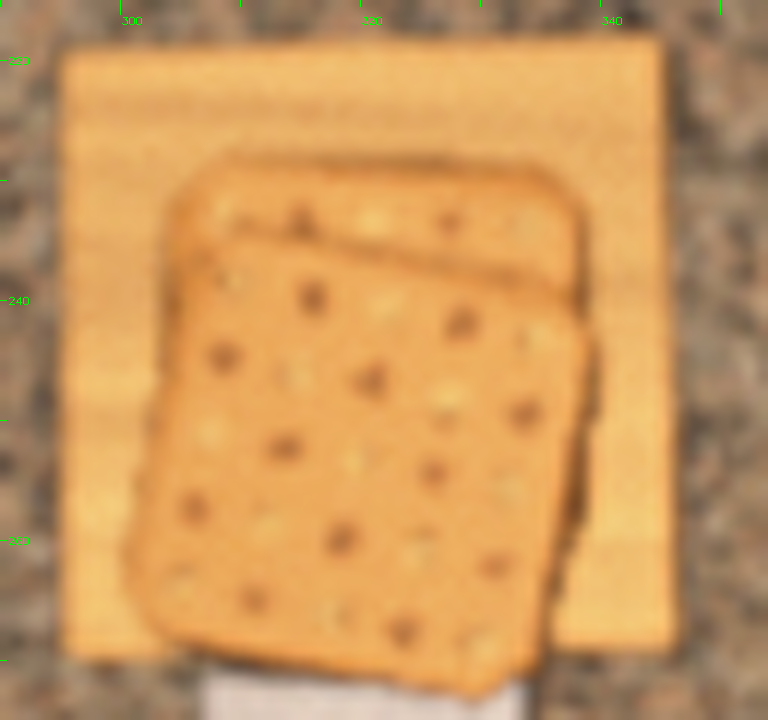

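Emit:
move_arm(commands=[[1,[0,0,-0.05],0],[1,[0,0,-0.08],0],[1,[0,0,0],0],[1,[0,0,0],0]])

```text
time_s: 20.95
eef_pos: [0.2899, -0.1092, 0.0819]
ee_rot: [0.014, 0.707, -0.014, 0.707]
ft_force: [-0.7, -0.1, -2.1]
width: 0.206
```

Run:
```python
from h import *
c=cam("top"); p,M=pose(); print(p)
mv=np.array([(313,298),(462,324),(224,357),(373,381),(526,415),(286,447),(433,472),(194,508),(341,540),(494,566),(254,601),(403,633)])/12+[290,215]
U=dots_pose(c,UP,.039)
print(rigid(U,dots_pose(c,mv,.051)))
print("U spread",U[:3])
s=cam("scene"); crop(s,300,180,110,80,7,"s22.png")
crop(c,290,215,64,60,12,"t22.png")
```

```text
[ 0.2902 -0.1094  0.082 ]
(array([-0.0216,  0.0009]), np.float64(-8.433623436461072))
U spread [[ 0.5671 -0.1029]
 [ 0.5664 -0.1376]
 [ 0.5504 -0.0838]]
```

View pics/s22.png

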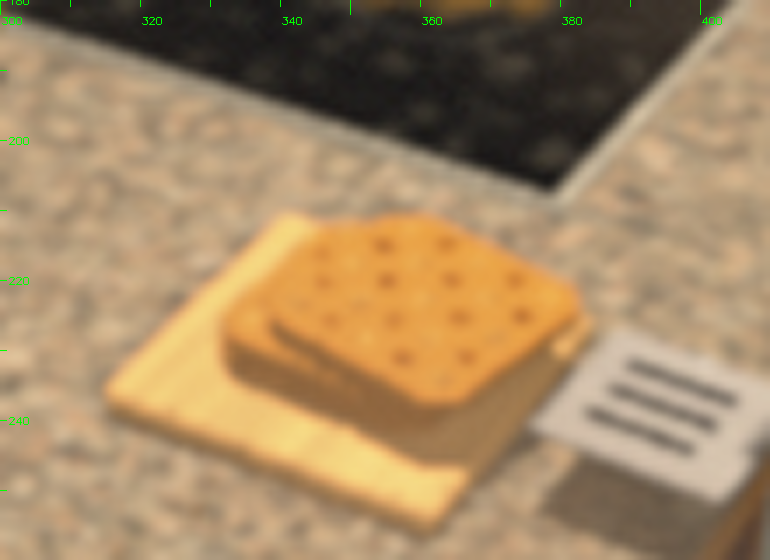

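View pics/t22.png

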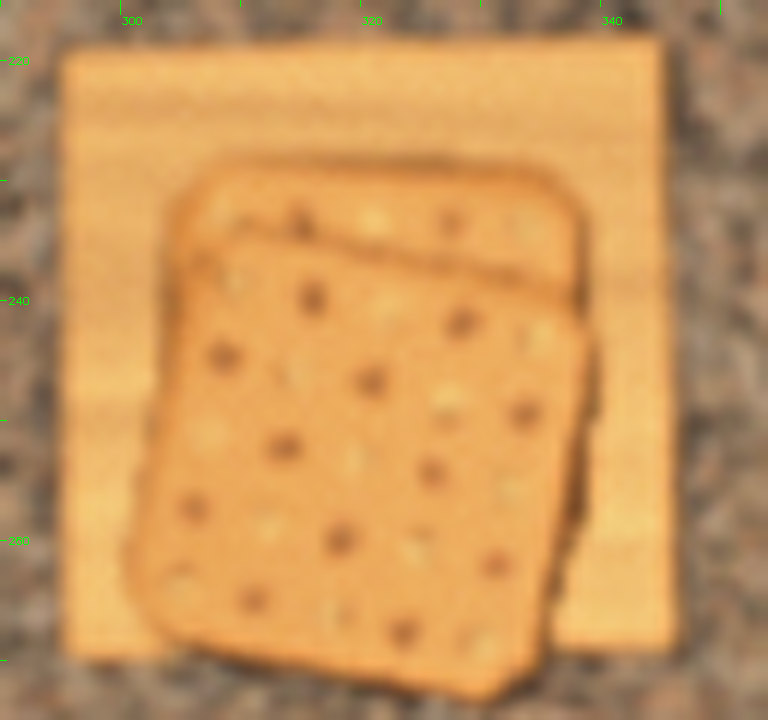

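Run:
```python
from h import *
s=cam("scene"); p,M=pose()
for x,y in((155,38),(155,-38),(75,38)):
    q=p[:2]+M[:2,2]*x/1000+M[:2,1]*y/1000
    print(x,y,[proj(s,[[*q,p[2]-.038-dz]])[0].round(1).tolist() for dz in (0,.004)])
```

```text
155 38 [[374.8, 239.1], [374.7, 240.2]]
155 -38 [[387.8, 225.0], [387.7, 226.2]]
75 38 [[402.4, 250.1], [402.2, 251.3]]
```

Emit:
move_arm(commands=[[1,[-0.042,0,0],0],[1,[0,0,0.02],0],[1,[0,0,0.04],0],[1,[0,0,0.04],0],[1,[0,0,0.04],0],[1,[0,0,0.04],0],[1,[0,0,0.02],0],[1,[0,0,0],0]])

```text
time_s: 21.77
eef_pos: [0.3148, -0.1102, 0.0868]
ee_rot: [0.013, 0.707, -0.013, 0.707]
ft_force: [0.3, -0.2, -1.3]
width: 0.207
```

Run:
```python
from h import *
print(bot.read_state()["ft_force"],bot.read_state()["wrist_torque"],pose()[0])
s=cam("scene"); crop(s,300,180,110,80,7,"s23.png")
c=cam("top"); crop(c,290,215,64,60,12,"t23.png")
```

```text
[ 0.263  -0.1771 -1.316 ] [-0.0275  0.0941  0.0305] [ 0.3148 -0.1102  0.0868]
```

View pics/s23.png

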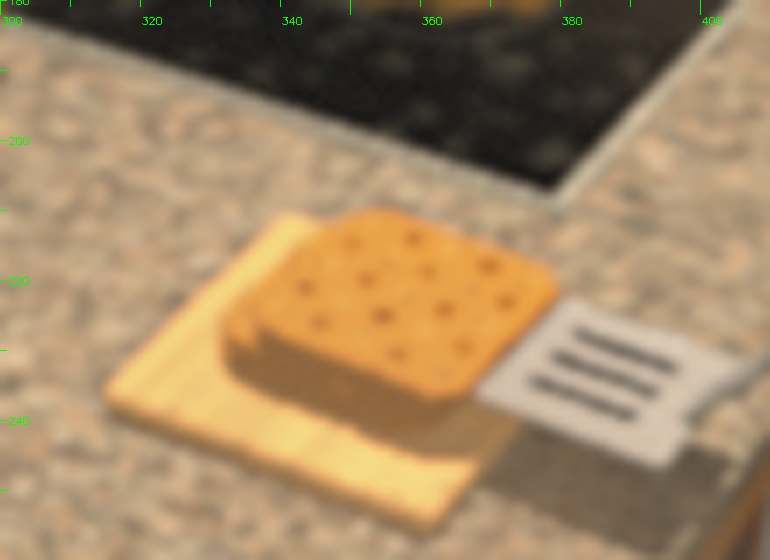

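View pics/t23.png

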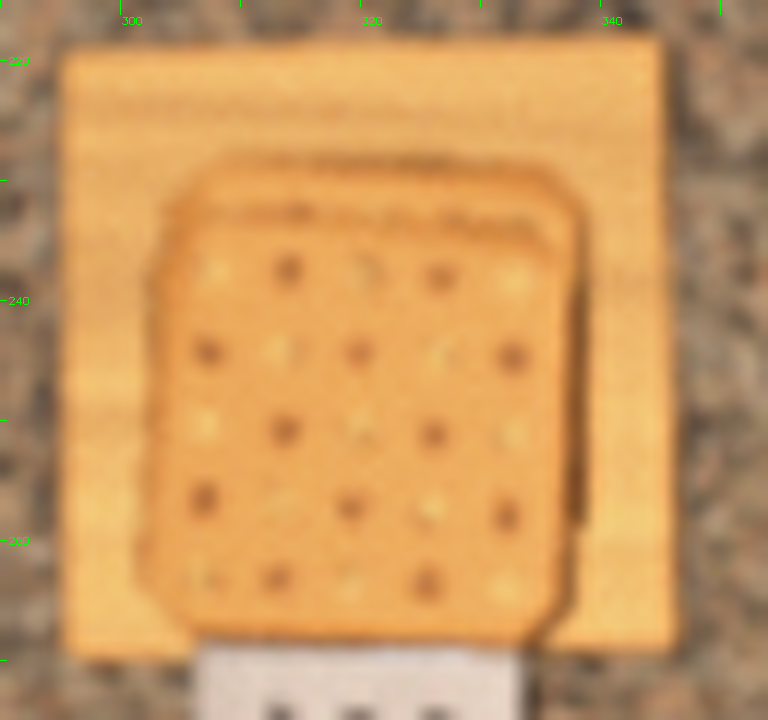

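Run:
```python
from h import *
c=cam("top"); 
mv=np.array([(289,270),(441,278),(208,352),(359,352),(512,357),(285,430),(433,435),(203,499),(350,508),(508,516),(278,579),(427,585)])/12+[290,215]
print(rigid(dots_pose(c,UP,.039),dots_pose(c,mv,.051)))
```

```text
(array([-0.0142,  0.0011]), np.float64(0.26999860784680413))
```

Emit:
move_arm(commands=[[1,[0,-0.001,0.015],0],[1,[0,-0.001,0.03],0],[1,[0,-0.002,0.035],0],[1,[0,-0.001,0.025],0],[1,[0,0,0.01],0],[1,[0,0,0],0],[1,[0,0,0],0]])

```text
time_s: 22.5
eef_pos: [0.3281, -0.1113, 0.0869]
ee_rot: [0.013, 0.707, -0.013, 0.707]
ft_force: [0.2, 0.2, -1.1]
width: 0.206
```

Run:
```python
from h import *
print(pose()[0])
c=cam("top"); crop(c,290,215,64,60,12,"t24.png")
```

```text
[ 0.3281 -0.1113  0.0869]
```

View pics/t24.png

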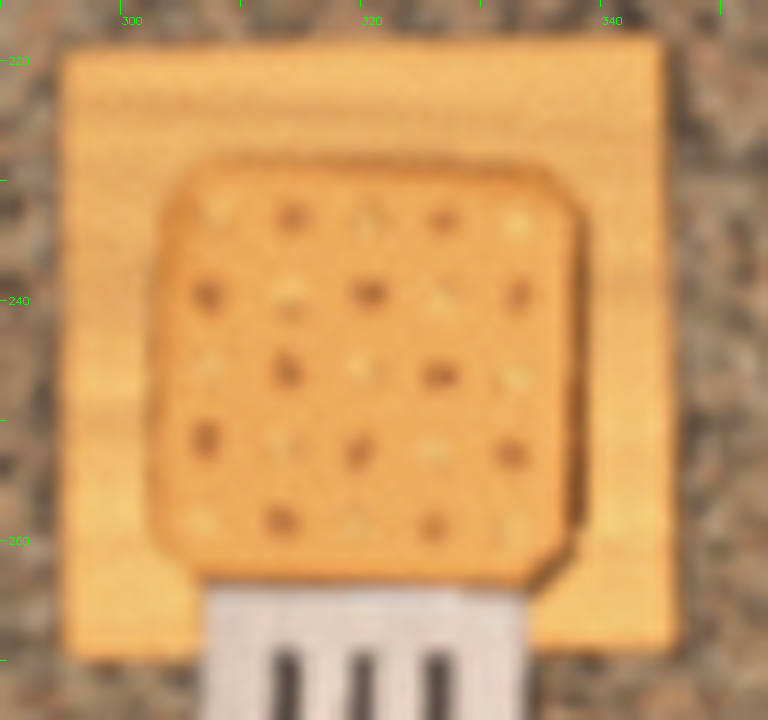

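Run:
```python
from h import *
c=cam("top"); 
mv=np.array([(292,218),(443,221),(207,295),(369,293),(519,295),(288,372),(439,376),(205,440),(360,453),(512,454),(282,521),(433,526)])/12+[290,215]
print(rigid(dots_pose(c,UP,.039),dots_pose(c,mv,.051)))
```

```text
(array([-0.0006,  0.    ]), np.float64(0.800152139811777))
```

Emit:
move_arm(commands=[[1,[0,0,-0.03],0],[1,[0,0,-0.08],0],[1,[0,0,-0.1],0],[1,[0,0,-0.05],0],[1,[-0.1,0,0],0],[1,[-0.2,0,0],0],[1,[-0.2,0,0],0],[1,[-0.1,0,0],0]])

```text
time_s: 23.27
eef_pos: [0.2969, -0.1105, 0.161]
ee_rot: [0.013, 0.706, -0.014, 0.708]
ft_force: [0.1, -0.5, -1.9]
width: 0.206
```

Emit:
move_arm(commands=[[1,[0,0,0],0.037],[1,[0,0,0],0.037],[1,[0,0,0],0.037],[1,[0,0,0],0.037],[1,[0,0,0],0.037],[1,[0,0,0],0.037],[1,[0,0,0],0.037],[1,[0,0,0],0.037]])

```text
time_s: 23.93
eef_pos: [0.2963, -0.1099, 0.1588]
ee_rot: [0.331, 0.625, -0.331, 0.625]
ft_force: [0.3, 0.6, -0.0]
width: 0.204
```

Emit:
move_arm(commands=[[1,[0,0,0],0.037],[1,[0,0,0],0.004],[1,[0,0,0],0],[1,[0,0,0],0]])

```text
time_s: 24.27
eef_pos: [0.2966, -0.1101, 0.1589]
ee_rot: [0.368, 0.604, -0.368, 0.604]
ft_force: [0.2, -0.3, -1.5]
width: 0.207
```

Run:
```python
from h import *
print(bot.read_state()["time_s"]);plan([.533,-.341,.09],27.2)
c=cam("top"); crop(c,290,215,64,60,12,"t25.png")
```

```text
24.2667
tcp [ 0.2966 -0.1101  0.1589] yaw_y 27.35 shift mm tool [ 68.9049 103.8738 313.7252] shares [0.5742 0.8656 2.6144] turn share 0.0008273854582528076
```

View pics/t25.png

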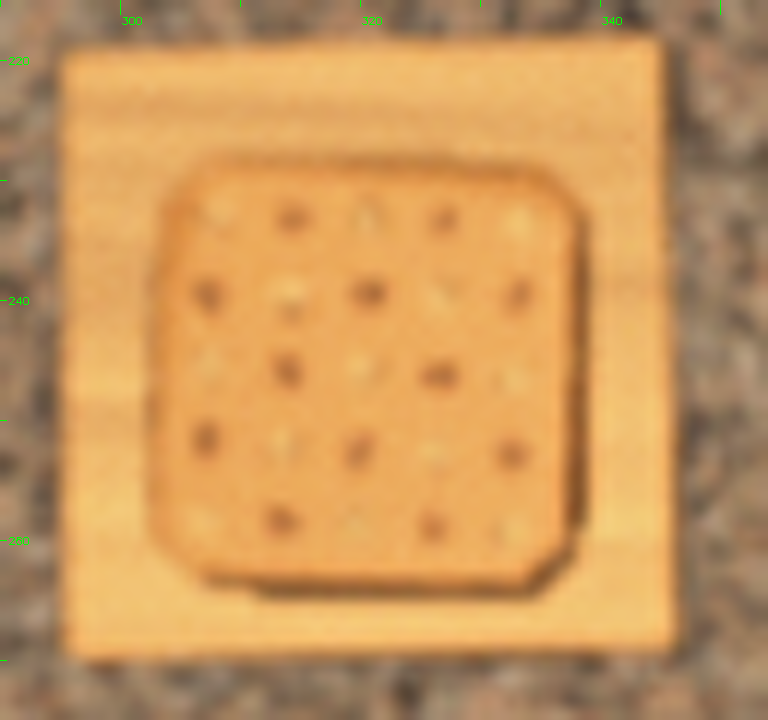

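Emit:
move_arm(commands=[[1,[0,0.05,0.15],0],[1,[0,0.1,0.3],0],[1,[0,0.1,0.3],0],[1,[0,0.1,0.3],0],[1,[0,0.1,0.3],0],[1,[0,0.1,0.3],0],[1,[0,0.1,0.3],0],[1,[0,0.1,0.3],0]])

```text
time_s: 24.98
eef_pos: [0.5013, -0.3104, 0.1584]
ee_rot: [0.368, 0.604, -0.368, 0.604]
ft_force: [-0.4, -0.1, -1.1]
width: 0.208
```

Emit:
move_arm(commands=[[1,[0,0.07,0.24],0],[1,[0,0.04,0.12],0],[1,[0.1,0,0],0],[1,[0.2,0,0],0],[1,[0.2,0,0],0],[1,[0.2,0,0],0],[1,[0.1,0,0],0],[1,[0,0,0],0]])

```text
time_s: 25.65
eef_pos: [0.5303, -0.3404, 0.0594]
ee_rot: [0.368, 0.606, -0.367, 0.602]
ft_force: [0.5, -0.1, -2.3]
width: 0.205
```

Run:
```python
from h import *
print(bot.read_state()["time_s"],bot.read_state()["ft_force"]);plan([.533,-.341,.0455],27.2)
s=cam("scene"); crop(s,330,110,130,110,6,"s26.png")
```

```text
25.65 [ 0.4815 -0.1233 -2.2998]
tcp [ 0.5303 -0.3404  0.0594] yaw_y 27.28 shift mm tool [13.9234  2.1476  1.7995] shares [0.116  0.0179 0.015 ] turn share 0.0004523829350587347
```

View pics/s26.png

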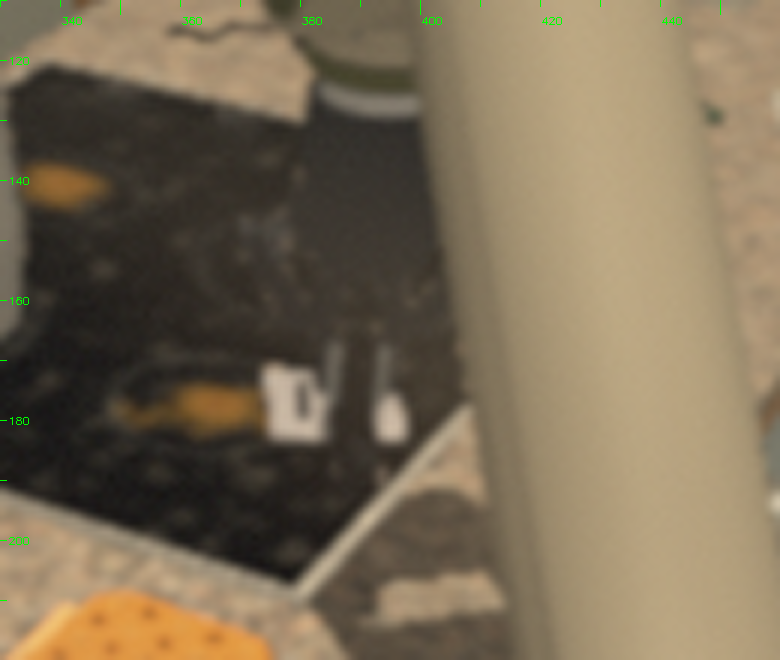

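Settling: lower in small steps to contact.

Emit:
move_arm(commands=[[1,[0.04,0,0],0],[1,[0.04,0,0],0],[1,[0.02,0,0],0],[1,[0,0,0],0],[1,[0,0,0],0]])

```text
time_s: 26.12
eef_pos: [0.5318, -0.3417, 0.0512]
ee_rot: [0.368, 0.603, -0.368, 0.604]
ft_force: [1.2, -0.3, -1.3]
width: 0.202
```

Emit:
move_arm(commands=[[1,[0.01,0,0],0],[1,[0,0,0],0],[1,[0,0,0],0]])

```text
time_s: 26.37
eef_pos: [0.5317, -0.3416, 0.0498]
ee_rot: [0.368, 0.603, -0.368, 0.604]
ft_force: [-0.7, 0.9, -1.4]
width: 0.204
```

Emit:
move_arm(commands=[[1,[0.006,0,0],0],[1,[0,0,0],0],[1,[0,0,0],0]])

```text
time_s: 26.62
eef_pos: [0.5317, -0.3416, 0.049]
ee_rot: [0.369, 0.604, -0.368, 0.603]
ft_force: [-0.3, 0.3, -1.9]
width: 0.204
```

Emit:
move_arm(commands=[[1,[0.015,0,0],0],[1,[0.013,0,0],0],[1,[0,0,0],0],[1,[0,0,0],0]])

```text
time_s: 26.95
eef_pos: [0.5319, -0.3418, 0.0458]
ee_rot: [0.368, 0.603, -0.369, 0.604]
ft_force: [0.4, -0.2, -0.6]
width: 0.204
```

Emit:
move_arm(commands=[[1,[0.008,0,0],0],[1,[0,0,0],0],[1,[0,0,0],0],[1,[0,0,0],0]])

```text
time_s: 27.28
eef_pos: [0.5318, -0.3417, 0.0449]
ee_rot: [0.368, 0.603, -0.369, 0.604]
ft_force: [-0.6, 0.9, 1.8]
width: 0.202
```

Emit:
move_arm(commands=[[-1,[0,0,0],0],[-1,[0,0,0],0],[-1,[0,0,0],0],[-1,[0,0,0],0],[-1,[0,0,0],0],[-1,[0,0,0],0],[-1,[0,0,0],0],[-1,[0,0,0],0]])

```text
time_s: 27.95
eef_pos: [0.5317, -0.3416, 0.0447]
ee_rot: [0.369, 0.604, -0.368, 0.603]
ft_force: [-0.4, 0.2, -0.2]
width: 1.0
```

Emit:
move_arm(commands=[[-1,[-0.05,0,0],0],[-1,[-0.1,0,0],0],[-1,[-0.2,0,0],0],[-1,[-0.3,0,0],0],[-1,[-0.3,0,0],0],[-1,[-0.1,0,0],0],[-1,[0,0,-0.2],0],[-1,[0,0,-0.3],0]])

```text
time_s: 28.62
eef_pos: [0.5047, -0.2897, 0.1716]
ee_rot: [0.369, 0.602, -0.369, 0.604]
ft_force: [1.0, -0.6, -0.4]
width: 0.997
```

Emit:
move_arm(commands=[[-1,[0,0,-0.3],0],[-1,[0,0,-0.3],0],[-1,[0,-0.3,0],0],[-1,[0,-0.3,0],0],[-1,[0,-0.3,0],0],[-1,[0,-0.2,0],0],[-1,[0,0,0],0],[-1,[0,0,0],0]])

```text
time_s: 29.28
eef_pos: [0.3534, -0.285, 0.1713]
ee_rot: [0.369, 0.603, -0.369, 0.603]
ft_force: [0.7, 0.2, 0.2]
width: 1.0
```

Run:
```python
from h import *
st=bot.read_state(); print(st["time_s"],st["eef_pos"],st["width"],st["ft_force"])
s=cam("scene"); cv2.imwrite("pics/s27.png",s["frame"]); crop(s,300,140,120,110,6,"s28.png")
c=cam("top"); cv2.imwrite("pics/t27.png",c["frame"])
crop(c,290,190,170,90,4,"t28.png")
```

```text
29.2833 [ 0.3534 -0.285   0.1713] 1.0003030100674044 [0.6894 0.1676 0.2386]
```

View pics/s28.png

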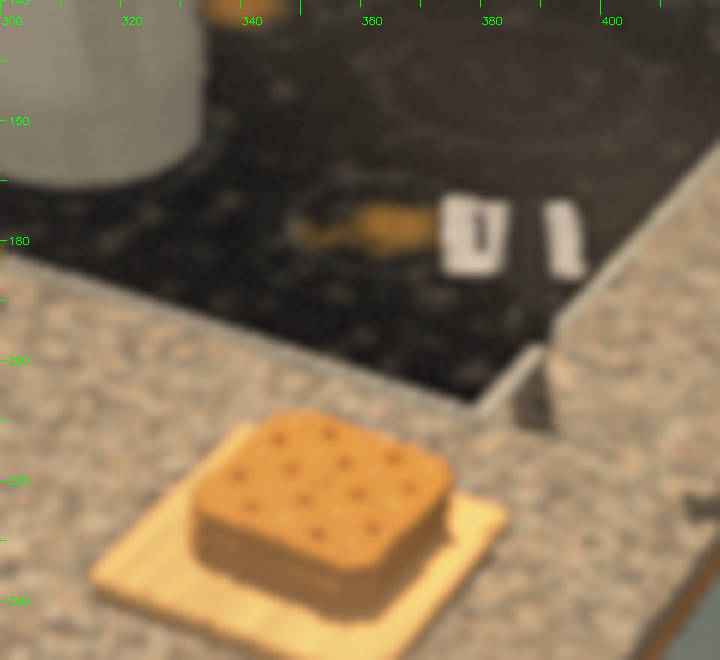

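View pics/t27.png

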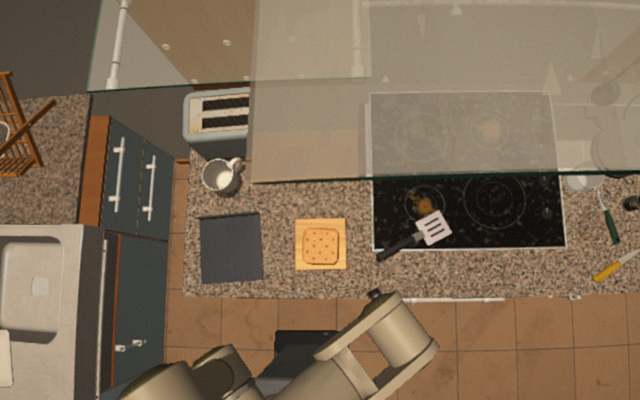

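View pics/t28.png

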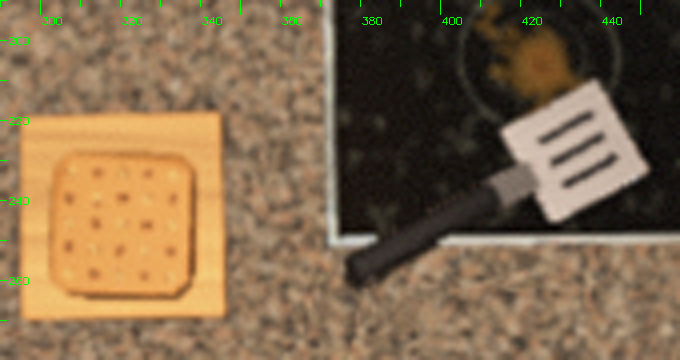

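Both views show the three crispbreads stacked neatly, with the top one centred at about (320, 246) in the top view. The turner lies flat on the hob with its blade at (434, 228), the sheet is empty, and the mug hasn't moved. I'm handing the job in.

Run:
```python
from station import bot
print(bot.finish_job())
```

```text
the job is handed in; nothing more can be done
None
```

The crispbread is on top of the stack on the board, and the turner is back on the hob with its blade flat, near where it started. I handed the job in at about 29 s of the 70 s allowed.

**How it went**
- **Scooping:** I pushed the crispbread against the lip and slid the blade under it. I went in slightly too far, so the neck tilted its rear edge up. A short, quick pull back set it level on the blade.
- **Placing:** Pulling the blade out dragged the crispbread back about 22 mm and turned it about 8°. I squared it up by pushing its rear edge with the front of the blade.

**Last checks**
- **Stack:** The top camera put the top crispbread within about 1 mm and 1° of the one below, just before I drew the blade away. Pictures after that show no shift, and the lower two had not visibly moved.
- **Turner:** It lies blade flat on the hob, clear of the crispbreads, and the gripper is open and away from everything.
- **Mug and jars:** The mug has not moved. The arm never went near the jars, but I did not look at them again at the end.
- **Forces:** Readings at the end of each move stayed below about 7 N; I did not see the peaks in between.
- **Cameras:** The two cameras differed by up to about 10 mm in y. I aligned the stack by comparing the two crispbreads within the top camera's pictures, so this did not affect it.

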